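# Change over the pots on a lab hot plate

### The job

Make the hot plate ready for the next batch: first pull the switch lever fully back to off, then pick all the packing debris off it and put it in the yellow waste tub, then slide the saucepan from the red ring to the white ring, then slide the blue pot onto the red ring, and last push the switch lever fully over to on again. Slide the saucepan and the pot along the plate without lifting or tipping them, leave each upright and centred in its ring, and leave the wash bottle, jar and slide box alone.

Things in the scene. Friction and masses are not known exactly. Their poses are not given: they have to be found in the camera images.
- plate: black laboratory hot plate, fixed: flat, smooth, rather slippery slab 300 (its x) by 500 (its y), top surface 20 above the bench (steel skirt 310 by 510 by 12 high). Origin under its centre at bench level. The three ring marks lie in a row along its y axis, 160 apart, red always in the middle
- ring_red: red ring painted on the hot plate, outer diameter 132, line 8 wide: the heating ring, middle of the row. Origin at its centre, on the slab's top. Flat, nothing to bump into; axes parallel to the hot plate's
- ring_white: white ring painted on the hot plate, outer diameter 132, line 8 wide: the rest ring, at one end of the row (either end). Origin at its centre, on the slab's top. Flat, nothing to bump into; axes parallel to the hot plate's
- ring_blue: blue ring painted on the hot plate, outer diameter 132, line 8 wide: the waiting ring, at the other end of the row. Origin at its centre, on the slab's top. Flat, nothing to bump into; axes parallel to the hot plate's
- pan_center (a point): steel saucepan with a fixed flat lid, diameter 104, lid top 64 high with a small black knob to 76, about 0.6 kg, loose; starts on the red ring. This point is on its axis, 30 above its underside. Its straight black handle runs along its -x axis
- pan_handle (a point): grip point of the saucepan's handle: 115 from the pan's axis along its -x, 45 above its underside. Handle bar 16 wide (pan's y) by 14 high, straight, free from 52 to 173 from the axis, starts pointing roughly to the robot. Axes as the pan's
- pot_center (a point): blue pot with a blue lid fixed to it, diameter 104, lid top 50 high, about 0.7 kg, loose; starts on the blue ring. This point is on its axis, 25 above its underside
- pot_bar (a point): centre of the wooden grip bar over the pot's lid, on the pot's axis 74 above its underside: bar 60 long (pot's x) by 16 wide (pot's y), from 67 to 81 high. Axes as the pot's
- ball_a_center (a point): debris, loose, light: crumpled white paper ball, roughly 50 across every way (about 52 at most). This point is at its centre, half-way up. May be absent
- ball_b_center (a point): debris, loose, light: second crumpled white paper ball, roughly 50 across every way (about 52 at most). This point is at its centre, half-way up. May be absent
- foam_center (a point): debris, loose, light: green foam offcut, stepped block 64 long (its x) by 44 wide (its y), 22 high with a 34 long step up to 40 high at its -x end. This point is at its centre, half-way up. May be absent
- sleeve_center (a point): debris, loose, light: brown cardboard sleeve offcut, rectangular tube open at its two x ends, 64 long (its x) by 44 wide (its y) by 40 high, walls 4. This point is at its centre, half-way up. May be absent
- cork_center (a point): debris, loose, light: cork block offcut 62 long (its x) by 42 wide (its y) by 38 high. This point is at its centre, half-way up. May be absent
- wood_center (a point): debris, loose, light: pale wooden crate offcut, block 64 long (its x) by 40 wide (its y) by 36 high. This point is at its centre, half-way up. May be absent
- tub: yellow waste tub, fixed, open top: 190 (its x) by 180 (its y) by 110 high, walls 5. Origin under its centre at bench level. Stands on one side of the hot plate
- switchbox: white switch box of the hot plate, fixed, 150 by 170 by 45 high, with the switch lever on top; stands on the other side of the hot plate from the tub. Origin under its centre at bench level; the lever swings toward its +x (away from the robot)
- lever (a joint): switch lever angle in rad: 0 = off, leaning toward the robot; 1.0 = on, leaning away (both are end stops). Starts on or nearly so. It moves with a light push and stays where it is left
- lever_tip (a point): tip of the red switch lever, 80 from its pivot, which lies 67 above the bench over the switch box's origin; it swings in the switch box's x-z plane, 0.5 rad either side of upright
- washbottle: bystander: white wash bottle, diameter 60, 150 high, loose. Origin under its centre
- jar: bystander: lidded jar, diameter 72, 90 high, loose. Origin under its centre
- slidebox: bystander: blue and grey slide box 50 by 90 by 40 high, loose. Origin under its centre
Things that resemble listed ones, but are neither listed nor needed, are in the scene too. Leave any pink or purple look-alike of the part that bears ball_a_center alone.

How it is judged:
By the outcome, as a careful person would: the job done as asked, in the order asked, and still so for the second after the job is handed in, with the robot touching nothing.
Of ball_a, ball_b, foam, sleeve, cork, wood only 4 to 6 are there at a start; the rules pass over those that are not, and their reading is None.
At some moment in a run one of ball_a, ball_b, foam, sleeve, cork, wood, pan, pot may be knocked a few centimetres aside while the robot is not near it.
Once in a run the grip may slacken for a moment while it holds something.
It also fails if it takes over 210 s, if anything falls off the work surface, if the arm or the gripper's body presses on something with over 40 N, if the wrist force passes 120 N, or if a joint passes its speed limit or range.

### The arm

A 7-joint arm with a two-finger parallel gripper is mounted at the origin on the work surface. World frame = base frame: x ahead of the robot, y to its left, z up, the work surface at z = 0. Lengths are in m, angles in degrees, forces in N, time in s.
With the tool pointing down it reaches from about 0.35 to 0.9 m from the base axis. Payload 19.9 kg.
Tool frame: the origin (TCP) lies at the very end of the fingers, on their centre line; the grasp point (between the pads) lies 19 mm behind it; x points along the fingers, z is the direction in which the jaws open and shut, and the axes are right-handed (so a half turn about x gives the same grasp; the last joint's range is limited). The gripper opens to 85 mm and grips with 20 to 120 N. Pads are 22 mm wide; open, the fingers measure 114 mm over their backs; the gripper's body (76 mm by 85 mm) begins 54 mm behind the grasp point. The pads swing forward as they close: fully open they stand 13 mm farther back than shut.
Start: joints at [63.054, 23.915, -0.59, 92.452, 0.269, 63.638, -3.037], TCP at [0.26, -0.568, 0.231] pointing down, gripper open.
Joint ranges: [-161.28, 161.28], [-22.2, 115.67], [-73.04, 71.86], [3.21, 147.25], [-68.34, 248.33], [10.77, 114.83], [-161.83, 161.83]. Speed limits (degrees/s): [108.29, 108.29, 136.94, 136.94, 172.46, 172.46, 172.46].

### API

Orientations are given as [roll, pitch, yaw] about the fixed x, y, z axes, in that order (R = Rz(yaw) Ry(pitch) Rx(roll)).
In Python, from bench import manip gives the robot as it stands.
- The arm moves only by the tool step_arm, never from a script. Its argument "plan" is a list that holds one entry, the list of rows, each a list of 7 numbers: the turn, a rotation vector about the tool's x, y, z in degrees, then the shift along the tool's x, y, z in m, then the gripper's target within -1 to 1 (fully open at 1, half-way at 0, shut at -1). In form: [[[wx, wy, wz, tx, ty, tz, hand], ...]]. A call has 1 to 5 rows; each row shifts and turns the pose as measured when the row begins, along the tool's axes as they then stand; what a row does not reach is not made up. A row lasts 1/10 s, in which the tool goes at most 50 mm and 8.59 degrees, less where a joint would pass 70% of its speed; a pose out of reach is approached as far as the arm can. A call with a gripper value outside its range is refused whole. The fingers move at their own pace and stop on an object; the grip force is fixed at half the most. Time passes only in rows, so rows that do not move let the fingers close. It gives the time, the measured TCP pose, the force and the opening at its end, in the units of the state.
- manip.get_state(): the state, without advancing time (a new reading comes with each control period).
- manip.camera(name): name is "scene" or "top" or "wrist"; returns a dict with "image" (480x640x3 uint8, red, green, blue), "range_z" (480x640 float32, m along the optical axis (not along the pixel's ray), 0 where there is no reading), "fx", "fy", "cx", "cy" (pixels), "eye" and "orientation" of the camera in the world. Camera axes: x right, y up, looking along -z (the intrinsics and any distortion apply to the point x, -y, -z); pixel columns grow to the right and rows downward; lengths in m; the calibration is good to about 2 mm. A picture is of the moment at which its call begins.
- manip.hand_in(): hands the job in, once; it reports no verdict.
The state is a dict: "clock": time; "qpos": joint angles; "dq": joint speeds; "effort": joint torques, N m; "tcp_pos": TCP position; "orientation": TCP orientation; "force": force on the tool from outside, world axes, zero at the start; "torque": the same for the moment, N m; "opening": opening from 0.0 (shut) to 1.0 (fully open).
Only numpy, scipy, OpenCV 4.12 (cv2) and the standard library are available. Lean on these libraries where they do the work, as an engineer would, in place of code of your own. Each camera call takes 0.05 s, during which the arm holds its last target.

## Working session

There is one attempt and no reset: what is moved stays moved. The work goes in short steps, Python scripts to look and compute and a tool call to move; the robot and the scene stay as the last step left them, time stands still between calls to the robot, and variables do not carry over. Pictures are saved under pics/ and viewed, and the job is handed in when it is done.

Besides the shell and the picture viewer there is one more tool, called after ">>>" as name([rows], argument=value, ...), one row to a line, values as JSON. step_arm: Moves the arm, as the interface text tells. Its arguments: {"type":"object","properties":{"plan":{"type":"array","items":{"type":"array","items":{"type":"array","items":{"type":"number"}}}}},"required":["plan"]}

```bash
mkdir -p pics; ls
cat > h.py <<'E'
from bench import manip
import numpy as np, cv2
from scipy.spatial.transform import Rotation as R
def rot(o):
    o=np.array(o,float)
    return R.from_euler('xyz',o,degrees=True).as_matrix() if o.shape==(3,) else o
def cam(n):
    c=manip.camera(n); return c
def world(c,u,v,z=None):
    # u,v px; z=None use depth; else intersect plane z
    Rm=rot(c['orientation']); e=np.array(c['eye'])
    d=np.array([(u-c['cx'])/c['fx'],-(v-c['cy'])/c['fy'],-1.0]); w=Rm@d
    if z is None:
        p=c['range_z'][int(round(v)),int(round(u))]; return e+w*p
    return e+w*(z-e[2])/w[2]
def cloud(c):
    Rm=rot(c['orientation']); e=np.array(c['eye'])
    v,u=np.mgrid[0:480,0:640]
    d=np.stack([(u-c['cx'])/c['fx'],-(v-c['cy'])/c['fy'],-np.ones_like(u,float)],-1)*c['range_z'][...,None]
    return d@Rm.T+e
def save(c,name,crop=None,k=1):
    im=c['image'][...,::-1]
    if crop: u0,v0,u1,v1=crop; im=im[v0:v1,u0:u1]
    if k!=1: im=cv2.resize(im,None,fx=k,fy=k,interpolation=cv2.INTER_CUBIC)
    cv2.imwrite('pics/'+name,im)
E
python3 - <<'E'
from h import *
for n in ('scene','top','wrist'):
    c=cam(n); save(c,n+'0.png'); print({k:v for k,v in c.items() if k not in('image','range_z')})
print(manip.get_state())
E
```

```text
pics
{'fx': 585.5519000909684, 'fy': 585.5519000909684, 'cx': 327.4262175877321, 'cy': 236.13453302073802, 'eye': array([1.21688542, 0.27766346, 1.17048369]), 'orientation': array([ 35.49927694,  -0.84143167, 111.23722072])}
{'fx': 452.97157553493986, 'fy': 452.97157553493986, 'cx': 317.5047527197643, 'cy': 244.9728605767105, 'eye': array([ 0.3218008 , -0.02245275,  1.00654962]), 'orientation': array([ 12.77768488,  -0.40613127, -86.60839646])}
{'fx': 351.9823042582848, 'fy': 351.9823042582848, 'cx': 321.71088336957746, 'cy': 241.40065557600093, 'eye': array([ 0.33087711, -0.53447933,  0.37391434]), 'orientation': array([-17.89126441,   0.06927079, -65.43037232])}
{'clock': 0.15, 'qpos': array([63.05333313, 23.94079414, -0.59283281, 92.47676595,  0.26962461,
       63.63727016, -3.03876395]), 'dq': array([-0.00207783, -0.06855601,  0.03269857, -0.1712109 , -0.02644155,
        0.01143897, -0.02033545]), 'effort': array([-3.84629302e-04, -8.64748049e+01,  6.78903032e-01, -4.35054553e+01,
        1.92208582e-02,  5.79286643e-03,  6.90711249e-05]), 'tcp_pos': array([ 0.25977603, -0.56817155,  0.23080324]), 'orientation': array([-175.98738523,   89.94655039,  118.5823025 ]), 'force': array([ 0.09738774, -0.35420016,  0.23121906]), 'torque': array([ 0.03717059,  0.02405613, -0.05627166]), 'opening': 1.0019524224276561}
```

View pics/scene0.png

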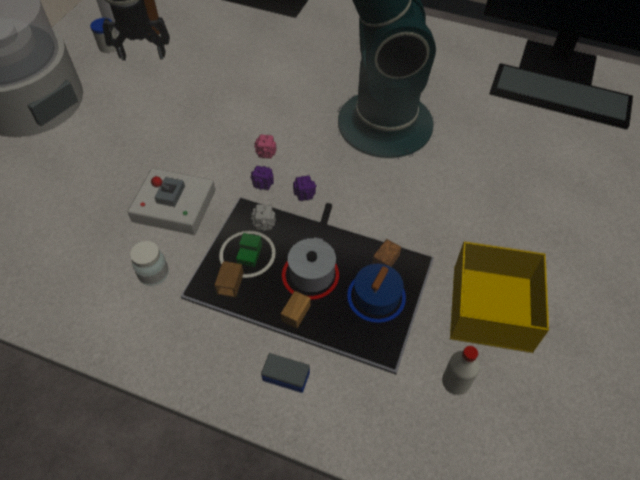

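View pics/top0.png

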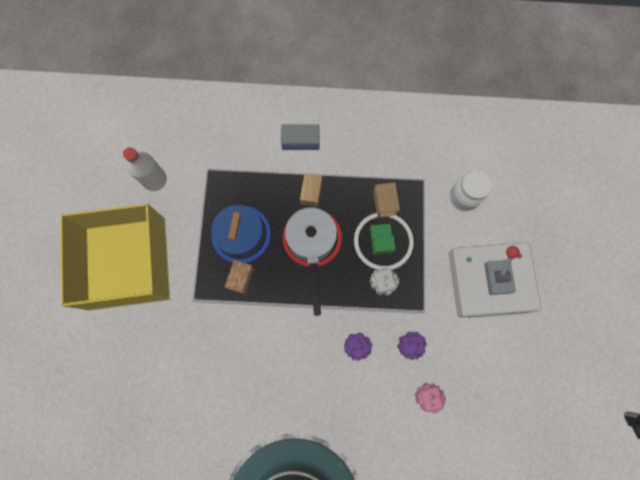

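View pics/wrist0.png

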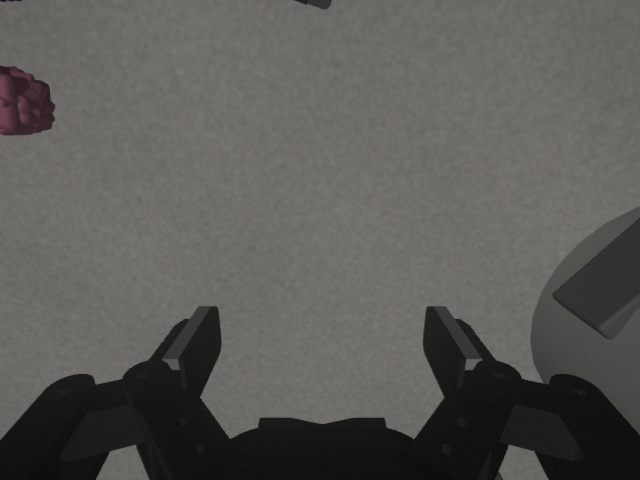

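Run:
```python
from h import *
c=cam('top'); save(c,'t1.png',(180,150,440,330),3); save(c,'t2.png',(430,150,560,330),4)
P=cloud(c)
for n,u,v in [('ball',385,278),('foam',382,230),('foam2',382,246),('brown',386,190),('brown2',386,208),('wood',312,182),('wood2',311,198),('cork',240,270),('cork2',238,285),('pan',311,228),('knob',311,231),('handleend',317,308),('potbar',235,226),('lid',250,222),('tip',514,252),('slab',330,290),('tubA',65,215),('tubB',150,207),('tubC',67,305),('tubD',166,299),('tubin',120,258),('jar',476,183),('wb',131,154),('slide',300,130)]:
    print(n,np.round(P[v,u],3))
c=cam('scene'); save(c,'s1.png',(180,190,440,375),3)
```

```text
ball [ 0.472 -0.161  0.073]
foam [ 0.582 -0.156  0.045]
foam2 [ 0.542 -0.154  0.064]
brown [ 0.669 -0.159  0.063]
brown2 [ 0.628 -0.161  0.062]
wood [0.679 0.004 0.058]
wood2 [0.642 0.004 0.057]
cork [0.473 0.144 0.057]
cork2 [0.441 0.145 0.059]
pan [ 0.563 -0.001  0.099]
knob [ 0.556 -0.002  0.1  ]
handleend [ 0.401 -0.023  0.074]
potbar [0.556 0.155 0.104]
lid [0.576 0.131 0.069]
tip [ 0.524 -0.396  0.154]
slab [ 0.446 -0.049  0.021]
tubA [0.557 0.504 0.11 ]
tubB [0.588 0.338 0.096]
tubC [0.375 0.47  0.104]
tubD [0.407 0.308 0.009]
tubin [0.492 0.424 0.007]
jar [ 0.685 -0.347  0.094]
wb [0.681 0.37  0.152]
slide [0.811 0.04  0.041]
```

View pics/t1.png

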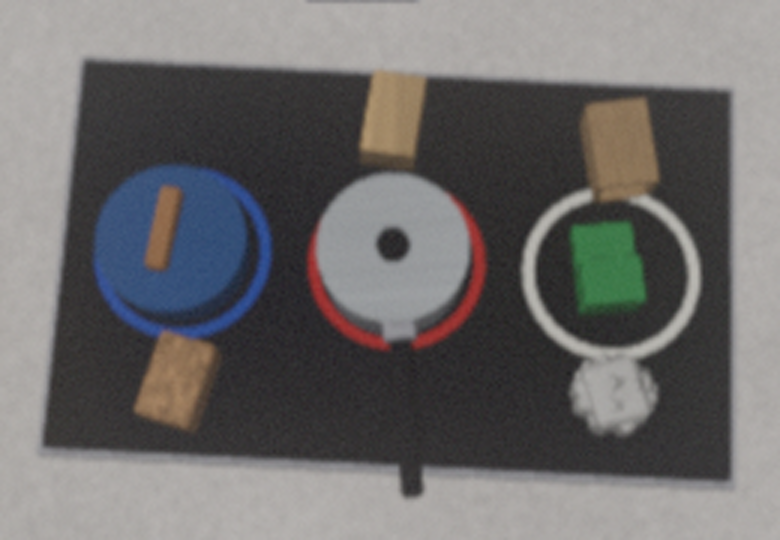

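View pics/t2.png

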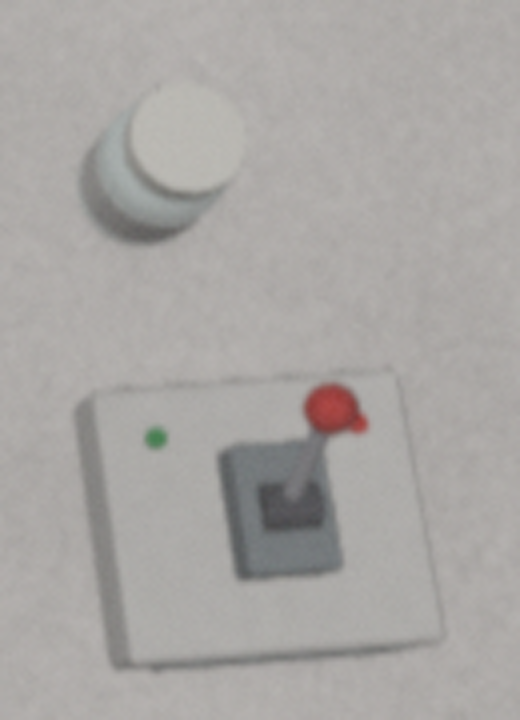

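View pics/s1.png

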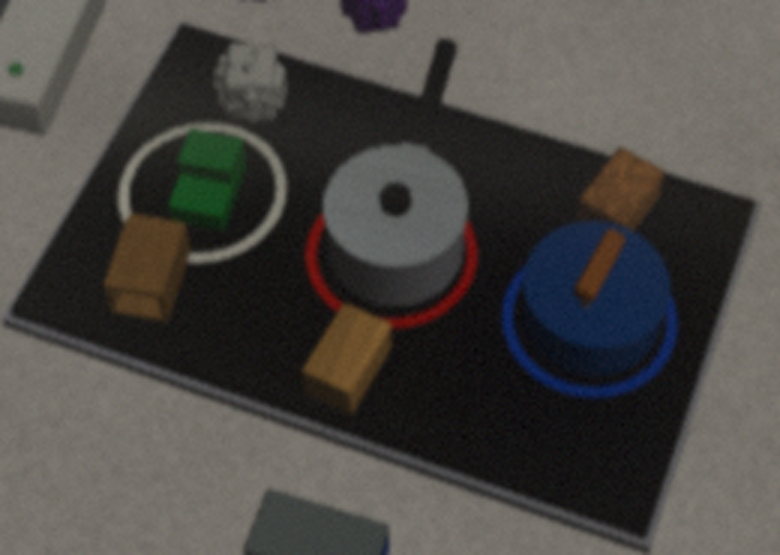

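```bash
cat > m.py <<'E'
from h import *
def objs(c,P,verbose=True):
    im=c['image']; hsv=cv2.cvtColor(im,cv2.COLOR_RGB2HSV)
    z=P[...,2]; ok=c['range_z']>0
    return hsv,z,ok
def rect(P,m):
    q=P[m][:,:2].astype(np.float32)
    (cx,cy),(w,h),a=cv2.minAreaRect(q*1000)
    if w<h: w,h,a=h,w,a+90
    a=(a+90)%180-90
    return np.round([cx/1000,cy/1000],4),round(w),round(h),round(a,1),len(q)
def ringfit(P,m):
    q=P[m]; A=np.c_[2*q[:,:2],np.ones(len(q))]; b=(q[:,:2]**2).sum(1)
    s=np.linalg.lstsq(A,b,rcond=None)[0]; return np.round(s[:2],4),round(float(np.sqrt(s[2]+s[0]**2+s[1]**2)),4),len(q)
E
python3 - <<'E'
from m import *
for n in ('top','scene'):
    c=cam(n);P=cloud(c);hsv,z,ok=objs(c,P)
    H,S,V=hsv[...,0],hsv[...,1],hsv[...,2]
    inpl=ok&(P[...,0]>.4)&(P[...,0]<.72)&(abs(P[...,1]-0)<.26)
    flat=inpl&(z<.030)&(z>.01)
    print(n)
    print('white',ringfit(P,flat&(S<50)&(V>110)&(P[...,1]<-.09)&(P[...,0]>.46)&(P[...,0]<.62)))
    print('red',ringfit(P,flat&((H<8)|(H>172))&(S>120)))
    print('blue',ringfit(P,flat&(H>105)&(H<125)&(S>150)))
    up=inpl&(z>.05)
    nl,lab=cv2.connectedComponents(((inpl&(z>.048)).astype(np.uint8)))
    for i in range(1,nl):
        m=lab==i
        if m.sum()<60: continue
        zz=z[m]; top=m&(z>np.percentile(zz,90)-.008)
        print(i,rect(P,top),'z',round(float(np.percentile(zz,95)),3),'hsv',np.median(hsv[m],0))
    sb=ok&(P[...,1]<-.25)&(P[...,1]>-.55)&(z>.038)&(z<.05)&(P[...,0]<.6)
    print('box',rect(P,sb))
    tip=ok&(P[...,1]<-.25)&(P[...,1]>-.5)&(z>.1)&((H<8)|(H>172))&(S>120); print('tip',P[tip].mean(0),P[tip].min(0),P[tip].max(0),tip.sum())
    tub=ok&(P[...,1]>.27)&(z>.1)&(H>20)&(H<35)&(S>100); print('tub',rect(P,tub))
s=manip.get_state(); print(rot(s['orientation']))
E
```

```text
top
white (array([ 0.5569, -0.1735]), 0.0666, 701)
red (array([ 0.5633, -0.0019]), 0.0631, 437)
blue (array([0.561 , 0.1576]), 0.0619, 305)
1 (array([0.6685, 0.0064]), 65, 40, -5.4, 500) z 0.061 hsv [ 17.  91. 156.]
2 (array([ 0.6537, -0.1621]), 65, 45, 9.6, 580) z 0.065 hsv [ 16.  91. 138.]
3 (array([0.5596, 0.1579]), 60, 16, -7.6, 230) z 0.102 hsv [108. 135. 120.]
4 (array([ 5.586e-01, -3.000e-04]), 107, 106, -24.5, 2002) z 0.089 hsv [105.   8. 154.]
6 (array([ 0.55  , -0.1582]), 44, 34, -81.1, 323) z 0.065 hsv [ 66. 126. 121.]
7 (array([0.4613, 0.1474]), 62, 42, -13.8, 571) z 0.062 hsv [ 14. 101. 142.]
8 (array([ 0.4695, -0.161 ]), 49, 49, 2.6, 420) z 0.074 hsv [ 18.   6. 158.]
box (array([ 0.3906, -0.3714]), 412, 211, -17.2, 4433)
tip [ 0.52578583 -0.39585194  0.14863269] [ 0.51782421 -0.40826225  0.14090893] [ 0.53523916 -0.38695027  0.15557715] 101
tub (array([0.4824, 0.4082]), 189, 182, 11.0, 1282)
scene
white (array([ 0.5612, -0.1627]), 0.062, 218)
red (array([ 0.5595, -0.0025]), 0.0625, 449)
blue (array([0.5576, 0.1572]), 0.062, 480)
1 (array([ 0.4686, -0.1615]), 52, 46, 35.5, 263) z 0.071 hsv [23. 21. 97.]
2 (array([0.5569, 0.0006]), 109, 105, 23.3, 1536) z 0.087 hsv [75.  8. 98.]
3 (array([ 0.548 , -0.1577]), 44, 38, -83.5, 243) z 0.062 hsv [ 62. 131.  74.]
4 (array([0.5575, 0.1584]), 107, 106, 30.0, 1570) z 0.098 hsv [108. 169.  68.]
5 (array([ 0.6513, -0.1621]), 68, 46, 9.4, 517) z 0.061 hsv [ 16. 144.  83.]
6 (array([0.6666, 0.007 ]), 66, 42, -5.1, 502) z 0.058 hsv [ 17. 153. 102.]
box (array([ 0.0804, -0.3892]), 980, 259, 3.5, 2737)
tip [ 0.53003463 -0.39423457  0.14386212] [ 0.5203496  -0.40593418  0.13234498] [ 0.5401462  -0.38562204  0.15216695] 73
tub (array([0.0699, 0.4435]), 1038, 325, 1.1, 1176)
[[-1.83723811e-04  9.09466667e-01  4.15776800e-01]
 [ 2.56166358e-04  4.15776836e-01 -9.09466633e-01]
 [-9.99999950e-01 -6.05826475e-05 -3.09362869e-04]]
```

```bash
cat > g.py <<'E'
from h import *
import sys
def plan(pos,ang,n=None,hand=1,rotfirst=False):
    """pos: TCP target; ang: world angle (deg, mod180) of jaw axis"""
    s=manip.get_state(); R0=rot(s['orientation']); p=np.array(s['tcp_pos'])
    tz=R0[:,2]; cur=np.degrees(np.arctan2(tz[1],tz[0]))
    d=(ang-cur+90)%180-90
    a=np.radians(cur+d)
    Rt=np.c_[[0,0,-1.],np.cross([np.cos(a),np.sin(a),0],[0,0,-1.]),[np.cos(a),np.sin(a),0]]
    rv=R.from_matrix(R0.T@Rt).as_rotvec()
    dp=np.array(pos)-p
    N=n or int(max(1,np.ceil(np.linalg.norm(dp)/.048),np.ceil(np.degrees(np.linalg.norm(rv))/8.4)))
    print('t',round(s['clock'],2),'p',np.round(p,4),'jaw',round(cur,1),'F',np.round(s['force'],1),'open',round(s['opening'],3),'q7',round(s['qpos'][6],1),'N',N)
    for i in range(N):
        Ri=R0@R.from_rotvec(rv*i/N).as_matrix()
        t=Ri.T@(dp/N)
        print([*np.round(np.degrees(rv)/N,1).tolist(),*np.round(t,4).tolist(),hand])
if __name__=='__main__':
    a=[float(x) for x in sys.argv[1:]]
    plan(a[:3],a[3],int(a[5]) if len(a)>5 else None,a[4] if len(a)>4 else 1)
E
python3 - <<'E'
from h import *
c=cam('top')
q=[world(c,u,v,.045)[:2] for u,v in [(452.5,250),(529.5,243),(540,309.5),(461,315.5)]]
q=np.array(q);print(q.round(3),q.mean(0)); d=q[0]+q[1]-q[2]-q[3];print(np.degrees(np.arctan2(d[1],d[0]))); d=-(q[1]+q[2]-q[0]-q[3]);print(np.degrees(np.arctan2(d[0],-d[1])))
E
python3 g.py .575 -.392 .18 -90 -1
```

```text
[[ 0.547 -0.31 ]
 [ 0.572 -0.479]
 [ 0.429 -0.495]
 [ 0.406 -0.327]] [ 0.48847717 -0.40267888]
6.582021484966545
-171.77953513826532
t 0.4 p [ 0.2598 -0.5683  0.2312] jaw -65.4 F [-0.7  0.4  0.4] open 0.998 q7 -3.0 N 8
[3.1, -0.0, 0.0, 0.0064, 0.045, -0.0037, -1.0]
[3.1, -0.0, 0.0, 0.0064, 0.0447, -0.0061, -1.0]
[3.1, -0.0, 0.0, 0.0064, 0.0443, -0.0085, -1.0]
[3.1, -0.0, 0.0, 0.0064, 0.0438, -0.0108, -1.0]
[3.1, -0.0, 0.0, 0.0064, 0.0432, -0.0132, -1.0]
[3.1, -0.0, 0.0, 0.0064, 0.0424, -0.0155, -1.0]
[3.1, -0.0, 0.0, 0.0064, 0.0415, -0.0177, -1.0]
[3.1, -0.0, 0.0, 0.0064, 0.0405, -0.0199, -1.0]
```

>>> step_arm([
  [[3.1, 0, 0, 0, 0.045, -0.004, -1], [3.1, 0, 0, 0.006, 0.045, -0.006, -1], [3.1, 0, 0, 0.006, 0.044, -0.0085, -1], [3.1, 0, 0, 0.006, 0.044, -0.011, -1], [3.1, 0, 0, 0.006, 0.043, -0.013, -1]],
])

```text
clock: 0.9
tcp_pos: [0.4567, -0.4612, 0.2073]
orientation: [-27.6, 89.8, -109.9]
force: [0.6, -0.9, 0.5]
opening: 0.147
```

```bash
python3 g.py .575 -.392 .18 -90 -1; python3 g.py .575 -.392 .125 -90 -1
```

```text
t 0.9 p [ 0.4567 -0.4612  0.2073] jaw -82.2 F [ 0.6 -0.9  0.5] open 0.147 q7 -40.3 N 3
[2.6, 0.1, 0.0, 0.009, 0.0422, -0.0175, -1.0]
[2.6, 0.1, 0.0, 0.009, 0.0414, -0.0194, -1.0]
[2.6, 0.1, 0.0, 0.009, 0.0404, -0.0213, -1.0]
t 0.9 p [ 0.4567 -0.4612  0.2073] jaw -82.2 F [ 0.6 -0.9  0.5] open 0.147 q7 -40.3 N 4
[1.9, 0.0, 0.0, 0.0205, 0.0317, -0.0132, -1.0]
[1.9, 0.0, 0.0, 0.0205, 0.0312, -0.0142, -1.0]
[1.9, 0.0, 0.0, 0.0205, 0.0307, -0.0153, -1.0]
[1.9, 0.0, 0.0, 0.0205, 0.0301, -0.0163, -1.0]
```

>>> step_arm([
  [[2.6, 0, 0, 0.006, 0.043, -0.0175, -1], [2.6, 0, 0, 0.006, 0.042, -0.0195, -1], [2.6, 0, 0, 0.01, 0.041, -0.021, -1], [0, 0, 0, 0.03, 0.006, 0, -1], [0, 0, 0, 0.03, 0, 0, -1]],
])

```text
clock: 1.4
tcp_pos: [0.5962, -0.3834, 0.1253]
orientation: [53.5, 89.6, -36.5]
force: [0.4, -0.6, -1.4]
opening: -0.001
```

```bash
python3 g.py .44 -.405 .122 -90 -1
```

```text
t 1.4 p [ 0.5962 -0.3834  0.1253] jaw -90.0 F [ 0.4 -0.6 -1.4] open -0.001 q7 -60.4 N 4
[0.0, 0.1, -0.1, 0.0006, -0.039, 0.0054, -1.0]
[0.0, 0.1, -0.1, 0.0007, -0.039, 0.0054, -1.0]
[0.0, 0.1, -0.1, 0.0007, -0.039, 0.0054, -1.0]
[0.0, 0.1, -0.1, 0.0008, -0.039, 0.0054, -1.0]
```

>>> step_arm([
  [[0, 0, 0, 0, -0.03, 0.005, -1], [0, 0, 0, 0, -0.03, 0.006, -1], [0, 0, 0, 0, -0.03, 0.006, -1], [0, 0, 0, 0, -0.018, 0.004, -1]],
])

```text
clock: 1.8
tcp_pos: [0.4874, -0.3998, 0.1181]
orientation: [132.0, 89.9, 42.4]
force: [1.6, -0.5, -0.3]
opening: 0.003
```

>>> step_arm([
  [[0, 0, 0, 0, -0.008, 0, -1], [0, 0, 0, 0, -0.006, 0, -1], [0, 0, 0, 0, -0.006, 0, -1]],
])

```text
clock: 2.1
tcp_pos: [0.4719, -0.399, 0.1196]
orientation: [89.7, 89.3, 0.3]
force: [41.0, 0.2, -16.1]
opening: -0.002
```

Run:
```python
from h import *
c=cam('top'); save(c,'t3.png',(430,200,560,330),5);c=cam('scene'); save(c,'s3.png',(110,130,240,250),5);print(manip.get_state()['force'])
```

```text
[ 2.65350554e+01  1.45488997e-02 -8.70198341e+00]
```

View pics/s3.png

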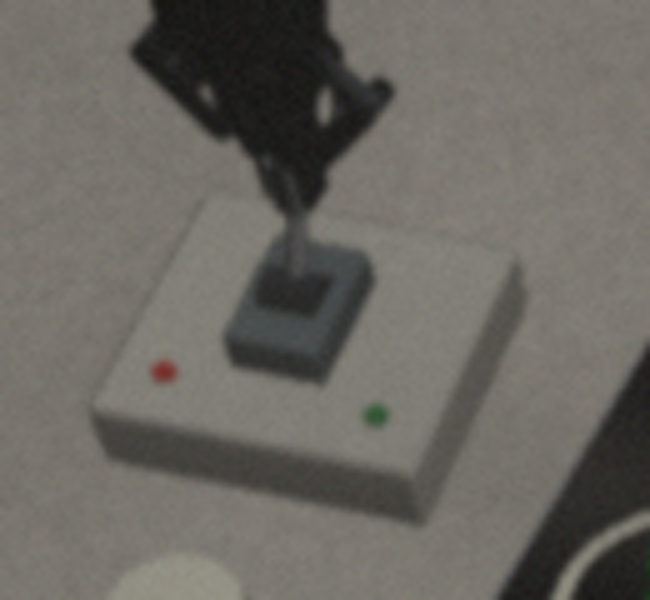

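>>> step_arm([
  [[0, 0, 0, 0, 0.02, 0, -1], [0, 0, 0, -0.045, 0.01, 0, -1], [0, 0, 0, -0.045, 0, -0.02, 1], [0, 0, 0, 0, 0, -0.048, 1], [0, 0, 0, 0, 0, -0.048, 1]],
])

```text
clock: 2.7
tcp_pos: [0.5045, -0.2822, 0.2127]
orientation: [87.0, 89.2, -2.6]
force: [1.2, 0.5, -0.3]
opening: 0.509
```

Run:
```python
from m import *
c=cam('top'); save(c,'t4.png',(430,200,560,330),5)
P=cloud(c);hsv,z,ok=objs(c,P);H,S,V=hsv[...,0],hsv[...,1],hsv[...,2]
tip=ok&(P[...,1]<-.25)&(P[...,1]>-.5)&(z>.1)&((H<8)|(H>172))&(S>120); print('tip',P[tip].mean(0),tip.sum())
from g import plan
plan([.469,-.161,.17],-90)
```

```text
tip [nan nan nan] 0
t 2.75 p [ 0.506  -0.274   0.2132] jaw -89.2 F [7.1 7.2 2.2] open 0.594 q7 -64.5 N 3
[0.3, -0.0, -0.3, 0.0143, -0.012, -0.0378, 1]
[0.3, -0.0, -0.3, 0.0143, -0.0121, -0.0378, 1]
[0.3, -0.0, -0.3, 0.0144, -0.0122, -0.0377, 1]<stdin>:4: RuntimeWarning: Mean of empty slice.
  ret = um.true_divide(
```

View pics/t4.png

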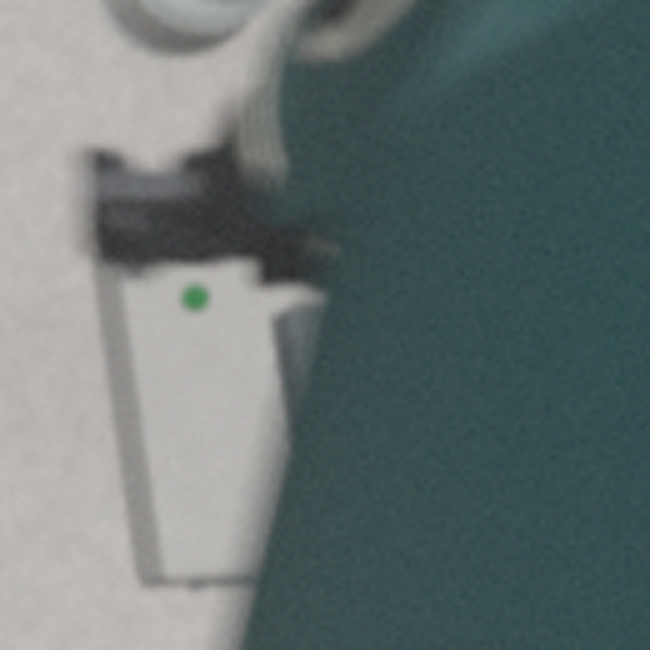

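>>> step_arm([
  [[0, 0, 0, 0.01, -0.012, -0.038, 1], [0, 0, 0, 0.014, -0.012, -0.038, 1], [0, 0, 0, 0.014, -0.012, -0.036, 1], [0, 0, 0, 0, 0, 0, 1]],
])

```text
clock: 3.15
tcp_pos: [0.4702, -0.1539, 0.175]
orientation: [93.1, 88.9, 4.4]
force: [0.6, -0.3, 0.9]
opening: 1.001
```

Run:
```python
from m import *
c=cam('wrist'); save(c,'w4.png');P=cloud(c)
c=cam('scene'); save(c,'s4.png')
print(P[::60,::80].round(2)[:6,:,:].tolist())
from g import plan
plan([.469,-.161,.030],-90)
```

```text
[[[0.64, 0.09, 0.02], [0.63, 0.02, 0.03], [0.64, -0.03, 0.02], [0.64, -0.09, 0.02], [0.63, -0.15, 0.06], [0.64, -0.21, 0.02], [0.65, -0.27, -0.0], [0.65, -0.33, 0.01]], [[0.58, 0.04, 0.08], [0.59, -0.0, 0.09], [0.6, -0.03, 0.04], [0.6, -0.09, 0.02], [0.6, -0.15, 0.02], [0.6, -0.21, 0.02], [0.61, -0.28, 0.0], [0.61, -0.34, 0.0]], [[0.55, 0.05, 0.08], [0.55, -0.0, 0.09], [0.55, -0.05, 0.08], [0.56, -0.08, 0.02], [0.56, -0.15, 0.06], [0.56, -0.21, 0.02], [0.56, -0.29, 0.0], [0.56, -0.35, 0.0]], [[0.5, 0.12, 0.02], [0.51, 0.01, 0.08], [0.51, -0.02, 0.03], [0.51, -0.08, 0.02], [0.51, -0.15, 0.02], [0.51, -0.22, 0.02], [0.51, -0.29, 0.0], [0.52, -0.34, 0.04]], [[0.45, 0.13, 0.02], [0.45, 0.06, 0.02], [0.45, -0.01, 0.02], [0.45, -0.08, 0.02], [0.47, -0.15, 0.07], [0.46, -0.22, 0.02], [0.45, -0.3, 0.0], [0.47, -0.35, 0.05]], [[0.38, 0.17, 0.0], [0.38, 0.09, 0.0], [0.42, -0.03, 0.07], [0.39, -0.07, 0.0], [0.39, -0.15, 0.0], [0.39, -0.23, 0.0], [0.39, -0.31, 0.0], [0.42, -0.36, 0.05]]]
t 3.25 p [ 0.4718 -0.1579  0.1764] jaw -88.9 F [ 0.2 -1.3  0. ] open 1.001 q7 -75.5 N 4
[0.3, 0.0, -0.3, 0.0366, -0.0015, 0.0007, 1]
[0.3, 0.0, -0.3, 0.0366, -0.0013, 0.0007, 1]
[0.3, 0.0, -0.3, 0.0366, -0.0011, 0.0007, 1]
[0.3, 0.0, -0.3, 0.0366, -0.0009, 0.0008, 1]
```

View pics/w4.png

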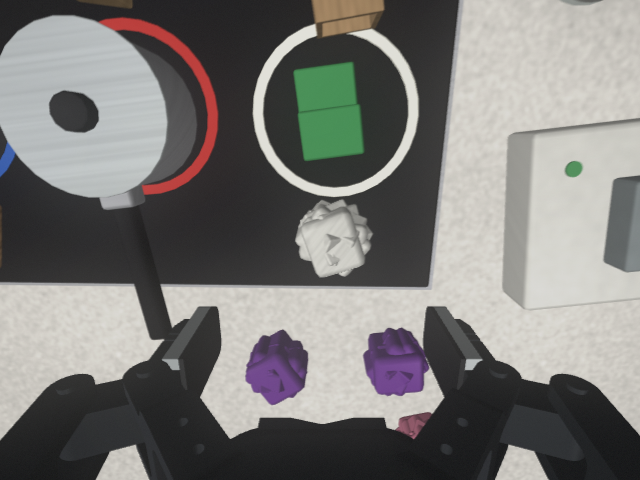

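View pics/s4.png

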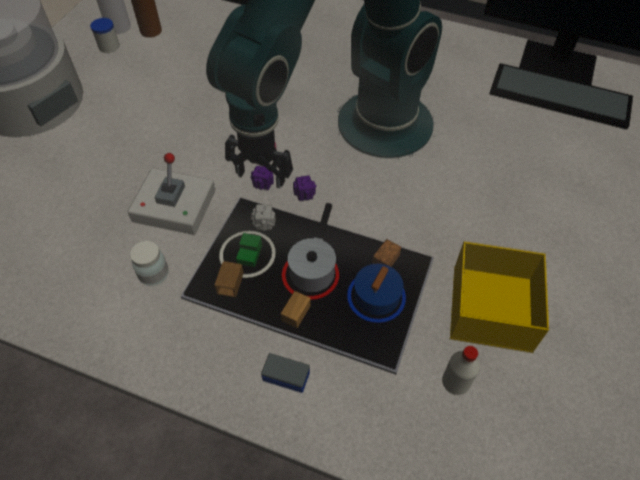

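>>> step_arm([
  [[0, 0, 0, 0.036, -0.003, 0.002, 1], [0, 0, 0, 0.037, 0, 0, 1], [0, 0, 0, 0.037, 0, 0, 1], [0, 0, 0, 0.032, 0, 0, 1], [0, 0, 0, 0, 0, 0, -1]],
])

```text
clock: 3.75
tcp_pos: [0.4782, -0.1662, 0.033]
orientation: [80.2, 88.2, -8.9]
force: [-0.5, 1.2, 0.2]
opening: 0.856
```

Run:
```python
from m import *
c=cam('scene'); P=cloud(c);hsv,z,ok=objs(c,P);H,S,V=hsv[...,0],hsv[...,1],hsv[...,2]
tip=ok&(P[...,1]<-.25)&(P[...,1]>-.5)&(z>.09)&((H<8)|(H>172))&(S>120); print('tip',P[tip].mean(0),tip.sum())
save(c,'s5.png',(200,130,360,250),4)
```

```text
tip [ 0.45460748 -0.4056359   0.14275815] 71
```

View pics/s5.png

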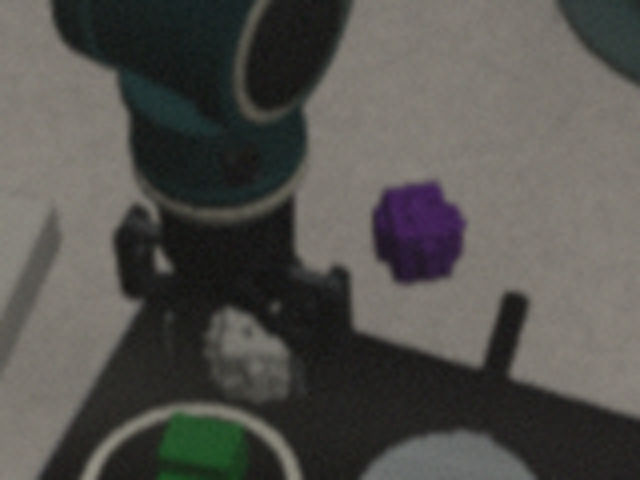

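>>> step_arm([
  [[0, 0, 0, 0.001, -0.008, 0, -1], [0, 0, 0, 0, 0, 0, -1], [0, 0, 0, 0, 0, 0, -1], [0, 0, 0, 0, 0, 0, -1], [0, 0, 0, -0.04, 0, 0, -1]],
])

```text
clock: 4.3
tcp_pos: [0.4734, -0.1685, 0.0794]
orientation: [78.2, 87.6, -11.0]
force: [-0.0, 0.1, 0.9]
opening: 0.659
```

>>> step_arm([
  [[0, 0, 0, -0.048, 0, 0, -1], [0, 0, 0, -0.048, 0, 0, -1], [0, 0, 0, -0.03, 0, 0, -1], [0, 0, 0, 0, 0, -0.03, -1]],
])

```text
clock: 4.7
tcp_pos: [0.468, -0.1405, 0.2166]
orientation: [76.4, 87.2, -13.1]
force: [1.3, 1.0, -0.3]
opening: 0.66
```

Run:
```python
from m import *
c=cam('wrist'); save(c,'w5.png',None,.6)
from g import plan
plan([.49,.44,.20],-85,None,-1)
```

```text
t 4.75 p [ 0.4677 -0.1338  0.2151] jaw -89.2 F [2.9 7.1 1.6] open 0.668 q7 -78.4 N 12
[-0.4, 0.1, -0.2, 0.0009, 0.0025, -0.0478, -1]
[-0.4, 0.1, -0.2, 0.001, 0.0028, -0.0478, -1]
[-0.4, 0.1, -0.2, 0.001, 0.0031, -0.0478, -1]
[-0.4, 0.1, -0.2, 0.001, 0.0034, -0.0477, -1]
[-0.4, 0.1, -0.2, 0.0011, 0.0037, -0.0477, -1]
[-0.4, 0.1, -0.2, 0.0011, 0.004, -0.0477, -1]
[-0.4, 0.1, -0.2, 0.0011, 0.0042, -0.0477, -1]
[-0.4, 0.1, -0.2, 0.0011, 0.0045, -0.0476, -1]
[-0.4, 0.1, -0.2, 0.0012, 0.0048, -0.0476, -1]
[-0.4, 0.1, -0.2, 0.0012, 0.0051, -0.0476, -1]
[-0.4, 0.1, -0.2, 0.0012, 0.0054, -0.0475, -1]
[-0.4, 0.1, -0.2, 0.0012, 0.0057, -0.0475, -1]
```

View pics/w5.png

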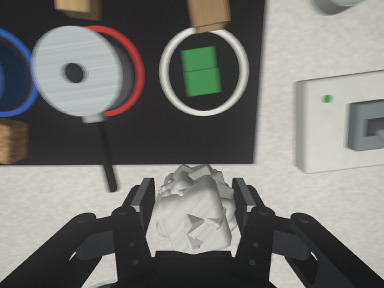

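>>> step_arm([
  [[-0.4, 0.2, -0.4, 0, 0.002, -0.048, -1], [-0.4, 0.2, -0.4, 0, 0.003, -0.048, -1], [-0.4, 0.2, -0.4, 0, 0.003, -0.048, -1], [-0.4, 0.2, -0.4, 0, 0.003, -0.048, -1], [-0.4, 0.2, -0.4, 0, 0.003, -0.048, -1]],
])

```text
clock: 5.25
tcp_pos: [0.4743, 0.1077, 0.2182]
orientation: [108.2, 89.1, 20.6]
force: [1.5, -0.3, -0.4]
opening: 0.664
```

>>> step_arm([
  [[0, 0, 0, 0, 0.004, -0.048, -1], [0, 0, 0, 0, 0.004, -0.048, -1], [0, 0, 0, 0, 0.004, -0.048, -1], [0, 0, 0, 0, 0.004, -0.048, -1], [0, 0, 0, 0, 0.004, -0.048, -1]],
])

```text
clock: 5.75
tcp_pos: [0.4826, 0.3572, 0.2222]
orientation: [102.9, 89.0, 15.2]
force: [1.8, -0.9, -0.7]
opening: 0.662
```

```bash
python3 g.py .485 .41 .08 -79 -1
python3 - <<'E'
from m import *
c=cam('wrist'); save(c,'w6.png')
E
```

```text
t 5.75 p [0.4826 0.3572 0.2222] jaw -87.7 F [ 1.8 -0.9 -0.7] open 0.662 q7 -136.4 N 4
[-2.2, -0.0, -0.2, 0.0356, 0.0005, -0.013, -1.0]
[-2.2, -0.0, -0.2, 0.0356, 0.0012, -0.013, -1.0]
[-2.2, -0.0, -0.2, 0.0356, 0.0018, -0.013, -1.0]
[-2.2, -0.0, -0.2, 0.0356, 0.0025, -0.0129, -1.0]
```

View pics/w6.png

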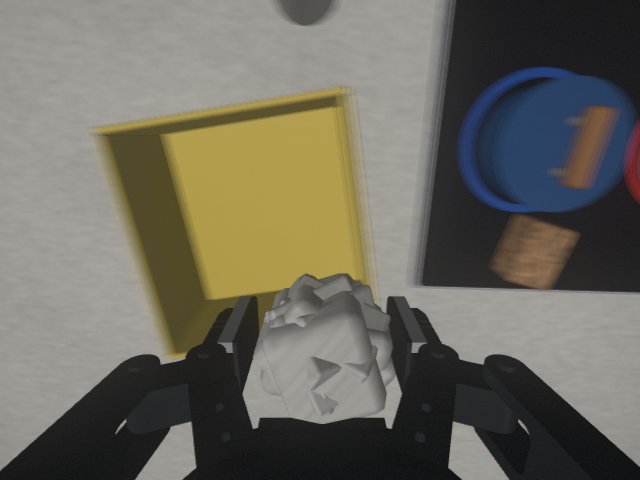

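>>> step_arm([
  [[-2.2, 0, 0, 0, -0.005, -0.025, -1], [-2.2, 0, 0, 0.03, -0.007, -0.02, -1], [-2.2, 0, 0, 0.04, -0.008, -0.008, -1], [-2.2, 0, 0, 0.04, -0.008, 0, -1], [0, 0, 0, 0.02, 0, 0, -1]],
])

```text
clock: 6.3
tcp_pos: [0.4492, 0.423, 0.0924]
orientation: [111.9, 88.6, 34.1]
force: [1.7, -0.4, 0.3]
opening: 0.662
```

>>> step_arm([
  [[0, 0, 0, 0, 0, 0, 1], [0, 0, 0, 0, 0, 0, 1], [0, 0, 0, 0, 0, 0, 1], [0, 0, 0, -0.03, 0, 0, 1]],
])

```text
clock: 6.7
tcp_pos: [0.4474, 0.4205, 0.1209]
orientation: [107.4, 89.0, 29.6]
force: [0.2, -0.9, 0.8]
opening: 0.998
```

```bash
python3 - <<'E'
from m import *
c=cam('scene'); save(c,'s7.png',(360,120,580,400),2)
E
python3 g.py .463 .146 .20 -104
```

```text
t 6.75 p [0.4493 0.4229 0.1279] jaw -77.8 F [2.2 3.  6.7] open 1.0 q7 -137.5 N 6
[4.4, -0.1, -0.2, -0.0126, -0.0072, 0.0455, 1]
[4.4, -0.1, -0.2, -0.0125, -0.0038, 0.0459, 1]
[4.4, -0.1, -0.2, -0.0124, -0.0003, 0.0461, 1]
[4.4, -0.1, -0.2, -0.0123, 0.0031, 0.046, 1]
[4.4, -0.1, -0.2, -0.0122, 0.0066, 0.0457, 1]
[4.4, -0.1, -0.2, -0.0121, 0.01, 0.0451, 1]
```

View pics/s7.png

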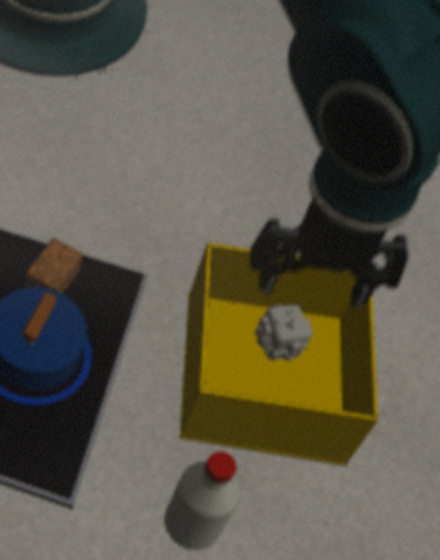

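>>> step_arm([
  [[0, 0, 0, -0.045, 0, 0, 1], [4.5, 0, 0, -0.03, -0.006, 0.045, 1], [4.5, 0, 0, 0, -0.003, 0.046, 1], [4.5, 0, 0, 0, 0, 0.046, 1], [4.5, 0, 0, 0, 0.004, 0.046, 1]],
])

```text
clock: 7.25
tcp_pos: [0.4613, 0.2449, 0.2093]
orientation: [132.1, 87.6, 36.2]
force: [0.6, -0.1, -0.2]
opening: 1.001
```

```bash
python3 g.py .463 .146 .16 -104
```

```text
t 7.25 p [0.4613 0.2449 0.2093] jaw -95.9 F [ 0.6 -0.1 -0.2] open 1.001 q7 -133.4 N 3
[2.7, -0.6, -0.6, 0.0156, 0.0035, 0.0332, 1]
[2.7, -0.6, -0.6, 0.0159, 0.0052, 0.0328, 1]
[2.7, -0.6, -0.6, 0.0162, 0.0069, 0.0324, 1]
```

>>> step_arm([
  [[2.7, -0.6, -0.6, 0.013, 0.003, 0.033, 1], [2.7, -0.6, -0.6, 0.013, 0.005, 0.032, 1], [2.7, -0.6, -0.6, 0.014, 0.006, 0.03, 1], [0, 0, 0, 0, 0, 0, 1]],
])

```text
clock: 7.65
tcp_pos: [0.4647, 0.1398, 0.1737]
orientation: [106.7, 89.4, 1.6]
force: [-0.1, -0.3, -0.2]
opening: 0.998
```

Run:
```python
from m import *
c=cam('wrist'); save(c,'w8.png');P=cloud(c);hsv,z,ok=objs(c,P)
near=ok&(P[...,0]>.40)&(P[...,0]<.52)&(P[...,1]>.08)&(P[...,1]<.22)&(z>.05)&(z<.064)&(hsv[...,0]<30)
print(rect(P,near))
c=cam('scene');save(c,'s8.png')
from g import plan
plan([.461,.147,.032],-104)
```

```text
(array([0.4584, 0.1488]), 61, 42, -13.5, 4034)
t 7.75 p [0.4652 0.1435 0.175 ] jaw -104.8 F [0.3 0.  0.3] open 0.997 q7 -131.1 N 3
[-0.3, -0.1, -0.2, 0.0477, -0.0022, -0.0005, 1]
[-0.3, -0.1, -0.2, 0.0477, -0.002, -0.0006, 1]
[-0.3, -0.1, -0.2, 0.0477, -0.0018, -0.0007, 1]
```

View pics/w8.png

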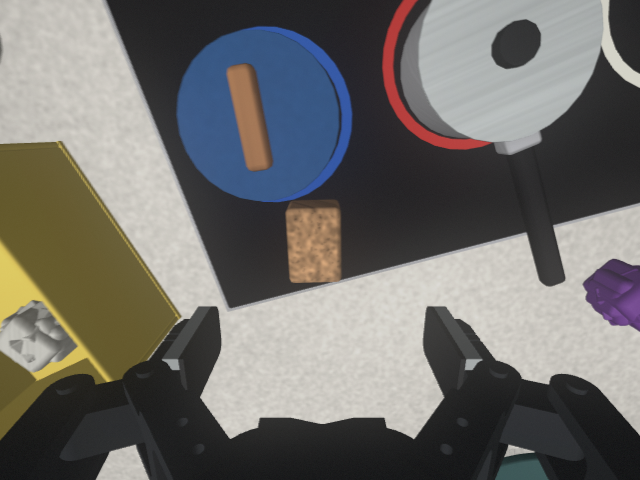

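>>> step_arm([
  [[0, 0, 0, 0.045, -0.004, -0.002, 1], [0, 0, 0, 0.045, -0.002, -0.002, 1], [0, 0, 0, 0.042, -0.001, 0, 1], [0, 0, 0, 0.006, 0, 0, 1], [0, 0, 0, 0, 0, 0, -1]],
])

```text
clock: 8.25
tcp_pos: [0.4666, 0.1576, 0.0404]
orientation: [124.6, 88.4, 20.2]
force: [-0.5, -0.7, 1.5]
opening: 0.854
```

>>> step_arm([
  [[0, 0, 0, 0, 0, 0, -1], [0, 0, 0, 0, 0, 0, -1], [0, 0, 0, 0, 0, 0, -1], [0, 0, 0, 0, 0, 0, -1]],
])

```text
clock: 8.65
tcp_pos: [0.4701, 0.1596, 0.0469]
orientation: [123.7, 87.9, 19.5]
force: [0.1, -0.3, 0.0]
opening: 0.472
```

>>> step_arm([
  [[0, 0, 0, -0.03, 0, 0, -1], [0, 0, 0, -0.045, 0, 0, -1], [0, 0, 0, -0.045, 0, 0, -1], [0, 0, 0, -0.045, 0, 0, -1]],
])

```text
clock: 9.05
tcp_pos: [0.462, 0.1567, 0.215]
orientation: [125.4, 88.3, 21.2]
force: [-0.2, -0.5, -0.5]
opening: 0.477
```

```bash
python3 g.py .53 .40 .18 -80 -1
python3 - <<'E'
from m import *
c=cam('wrist'); save(c,'w9.png',None,.6)
E
```

```text
t 9.05 p [0.462  0.1567 0.215 ] jaw -104.2 F [-0.2 -0.5 -0.5] open 0.477 q7 -130.9 N 6
[-4.0, -0.1, -0.3, 0.0066, 0.0009, -0.042, -1.0]
[-4.0, -0.1, -0.3, 0.0065, 0.0039, -0.0418, -1.0]
[-4.0, -0.1, -0.3, 0.0064, 0.0068, -0.0415, -1.0]
[-4.0, -0.1, -0.3, 0.0063, 0.0098, -0.0409, -1.0]
[-4.0, -0.1, -0.3, 0.0061, 0.0126, -0.0401, -1.0]
[-4.0, -0.1, -0.3, 0.006, 0.0155, -0.0391, -1.0]
```

View pics/w9.png

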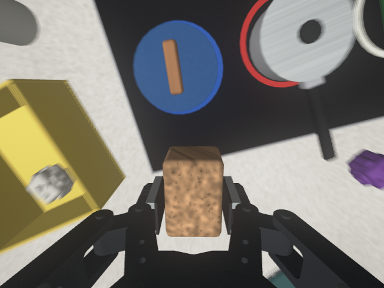

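>>> step_arm([
  [[-4, 0, 0, 0, 0.001, -0.043, -1], [-4, 0, 0, 0, 0.004, -0.042, -1], [-4, 0, 0, 0, 0.007, -0.042, -1], [-4, 0, 0, 0.006, 0.01, -0.041, -1], [-4, 0, 0, 0.006, 0.012, -0.04, -1]],
])

```text
clock: 9.6
tcp_pos: [0.5267, 0.3631, 0.2248]
orientation: [100.0, 86.9, 15.8]
force: [-0.1, 0.3, -0.0]
opening: 0.47
```

```bash
python3 g.py .525 .405 .08 -80 -1
```

```text
t 9.6 p [0.5267 0.3631 0.2248] jaw -84.2 F [-0.1  0.3 -0. ] open 0.47 q7 -132.7 N 4
[-1.1, -0.1, -0.8, 0.0363, -0.0013, -0.0101, -1.0]
[-1.1, -0.1, -0.8, 0.0363, -0.0006, -0.0102, -1.0]
[-1.1, -0.1, -0.8, 0.0363, 0.0001, -0.0103, -1.0]
[-1.1, -0.1, -0.8, 0.0362, 0.0007, -0.0103, -1.0]
```

>>> step_arm([
  [[-1, 0, -0.8, 0.025, -0.002, -0.015, -1], [-1, 0, -0.8, 0.036, -0.002, -0.008, -1], [-1, 0, -0.8, 0.036, 0, -0.004, -1], [-1, 0, -0.8, 0.036, 0, 0, -1], [0, 0, 0, 0.012, 0, 0, 1]],
])

```text
clock: 10.1
tcp_pos: [0.524, 0.4005, 0.0793]
orientation: [173.8, 89.2, 94.2]
force: [0.1, -1.4, 0.9]
opening: 0.627
```

>>> step_arm([
  [[0, 0, 0, 0, 0, 0, 1], [0, 0, 0, 0, 0, 0, 1], [0, 0, 0, 0, 0, 0, 1], [0, 0, 0, -0.045, 0, 0, 1], [0, 0, 0, -0.045, 0, 0, 1]],
])

```text
clock: 10.6
tcp_pos: [0.5233, 0.3978, 0.1719]
orientation: [-175.6, 89.3, 104.7]
force: [0.9, 0.7, 1.1]
opening: 0.996
```

```bash
python3 - <<'E'
from m import *
c=cam('scene'); save(c,'s10.png',(180,180,580,400),2)
E
python3 g.py .668 .0065 .20 -95
```

```text
t 10.65 p [0.5253 0.3997 0.1799] jaw -79.7 F [2.6 2.3 8.9] open 0.998 q7 -131.1 N 9
[1.7, -0.1, -0.0, -0.0029, 0.0078, 0.0458, 1]
[1.7, -0.1, -0.0, -0.0028, 0.0092, 0.0455, 1]
[1.7, -0.1, -0.0, -0.0027, 0.0105, 0.0452, 1]
[1.7, -0.1, -0.0, -0.0027, 0.0119, 0.0449, 1]
[1.7, -0.1, -0.0, -0.0026, 0.0132, 0.0446, 1]
[1.7, -0.1, -0.0, -0.0025, 0.0145, 0.0441, 1]
[1.7, -0.1, -0.0, -0.0024, 0.0158, 0.0437, 1]
[1.7, -0.1, -0.0, -0.0024, 0.0171, 0.0432, 1]
[1.7, -0.1, -0.0, -0.0023, 0.0184, 0.0427, 1]
```

View pics/s10.png

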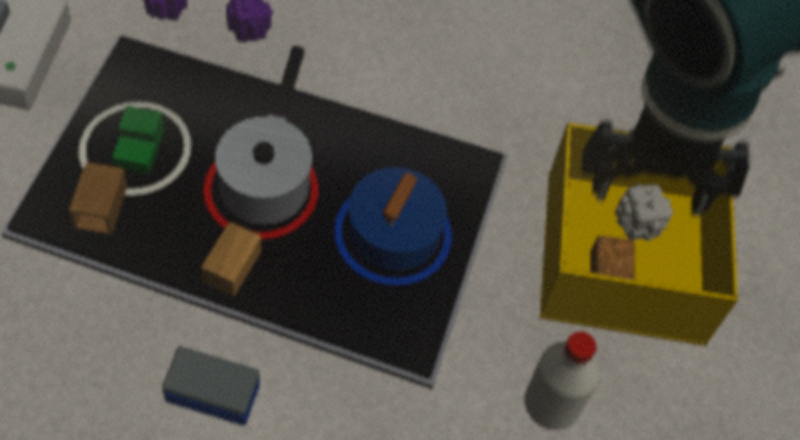

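>>> step_arm([
  [[1.7, 0, 0, -0.003, 0.008, 0.046, 1], [1.7, 0, 0, -0.003, 0.009, 0.046, 1], [1.7, 0, 0, 0, 0.0105, 0.045, 1], [1.7, 0, 0, 0, 0.012, 0.045, 1], [1.7, 0, 0, 0, 0.013, 0.045, 1]],
])

```text
clock: 11.15
tcp_pos: [0.6071, 0.1828, 0.1963]
orientation: [139.0, 88.0, 51.1]
force: [1.0, 0.5, -0.1]
opening: 0.999
```

```bash
python3 g.py .667 .007 .17 -95
```

```text
t 11.15 p [0.6071 0.1828 0.1963] jaw -87.9 F [ 1.   0.5 -0.1] open 0.999 q7 -116.1 N 4
[1.8, -0.4, -0.3, 0.0057, 0.0132, 0.0446, 1]
[1.8, -0.4, -0.3, 0.006, 0.0146, 0.0442, 1]
[1.8, -0.4, -0.3, 0.0062, 0.016, 0.0436, 1]
[1.8, -0.4, -0.3, 0.0064, 0.0174, 0.0431, 1]
```

>>> step_arm([
  [[1.8, -0.4, -0.3, 0.004, 0.013, 0.045, 1], [1.8, -0.4, -0.3, 0.004, 0.014, 0.044, 1], [1.8, -0.4, -0.3, 0.004, 0.016, 0.044, 1], [1.8, -0.4, -0.3, 0.004, 0.016, 0.036, 1], [0, 0, 0, 0, 0, 0, 1]],
])

```text
clock: 11.65
tcp_pos: [0.6697, -0.0027, 0.1883]
orientation: [78.2, 89.2, -17.9]
force: [-0.4, 0.8, -0.2]
opening: 1.0
```

Run:
```python
from m import *
c=cam('wrist'); save(c,'w11.png');P=cloud(c);hsv,z,ok=objs(c,P)
near=ok&(P[...,0]>.615)&(P[...,0]<.75)&(P[...,1]>-.09)&(P[...,1]<.1)&(z>.048)&(z<.064)&(hsv[...,0]<30)
print(rect(P,near))
from g import plan
plan([.667,.007,.032],-95)
```

```text
(array([0.6654, 0.0081]), 64, 40, -5.6, 3672)
t 11.7 p [6.694e-01 3.000e-04 1.889e-01] jaw -95.9 F [ 0.6 -0.6  1.3] open 0.999 q7 -106.8 N 4
[-0.2, 0.0, -0.2, 0.0392, -0.0013, -0.0017, 1]
[-0.2, 0.0, -0.2, 0.0392, -0.0012, -0.0017, 1]
[-0.2, 0.0, -0.2, 0.0392, -0.001, -0.0017, 1]
[-0.2, 0.0, -0.2, 0.0392, -0.0009, -0.0016, 1]
```

View pics/w11.png

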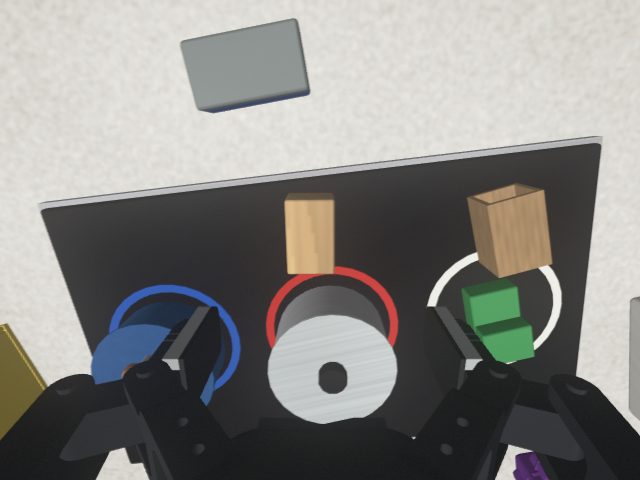

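>>> step_arm([
  [[0, 0, -0.2, 0.04, -0.002, -0.003, 1], [0, 0, -0.2, 0.04, -0.001, -0.002, 1], [0, 0, -0.2, 0.04, -0.001, -0.001, 1], [0, 0, 0, 0.034, -0.001, 0, 1], [0, 0, 0, 0.004, 0, 0, -1]],
])

```text
clock: 12.2
tcp_pos: [0.6708, 0.0121, 0.036]
orientation: [99.5, 88.9, 3.8]
force: [-0.2, -0.2, 0.1]
opening: 0.858
```

>>> step_arm([
  [[0, 0, 0, 0, 0, 0, -1], [0, 0, 0, 0, 0, 0, -1], [0, 0, 0, 0, 0, 0, -1], [0, 0, 0, 0, 0, 0, -1], [0, 0, 0, -0.02, 0, 0, -1]],
])

```text
clock: 12.7
tcp_pos: [0.6724, 0.0142, 0.0627]
orientation: [100.8, 88.6, 5.3]
force: [0.1, -0.5, -0.5]
opening: 0.45
```

>>> step_arm([
  [[0, 0, 0, -0.045, 0, 0, -1], [0, 0, 0, -0.045, 0, 0, -1], [0, 0, 0, -0.045, 0, 0, -1], [-1.5, 0, 0, 0, -0.02, -0.044, -1], [-1.5, 0, 0, 0, -0.019, -0.045, -1]],
])

```text
clock: 13.2
tcp_pos: [0.6405, 0.1006, 0.2096]
orientation: [93.4, 88.0, 0.3]
force: [0.1, 1.2, -1.0]
opening: 0.452
```

```bash
python3 g.py .49 .39 .20 -80 -1
python3 - <<'E'
from m import *
c=cam('wrist'); save(c,'w12.png',None,.6)
E
```

```text
t 13.2 p [0.6405 0.1006 0.2096] jaw -93.1 F [ 0.1  1.2 -1. ] open 0.452 q7 -113.7 N 7
[-1.9, 0.0, -0.3, 0.0006, -0.0237, -0.0401, -1.0]
[-1.9, 0.0, -0.3, 0.0008, -0.0224, -0.0409, -1.0]
[-1.9, 0.0, -0.3, 0.0009, -0.0211, -0.0416, -1.0]
[-1.9, 0.0, -0.3, 0.001, -0.0197, -0.0422, -1.0]
[-1.9, 0.0, -0.3, 0.0011, -0.0183, -0.0429, -1.0]
[-1.9, 0.0, -0.3, 0.0012, -0.0169, -0.0434, -1.0]
[-1.9, 0.0, -0.3, 0.0013, -0.0154, -0.044, -1.0]
```

View pics/w12.png

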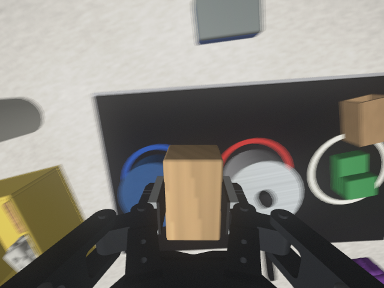

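>>> step_arm([
  [[-1.9, 0, -0.3, 0, -0.022, -0.042, -1], [-1.9, 0, -0.3, 0, -0.021, -0.042, -1], [-1.9, 0, -0.3, 0, -0.02, -0.042, -1], [-1.9, 0, -0.3, 0, -0.018, -0.043, -1], [-1.9, 0, -0.3, 0, -0.017, -0.043, -1]],
])

```text
clock: 13.75
tcp_pos: [0.5376, 0.3163, 0.2141]
orientation: [92.0, 89.0, 8.9]
force: [0.5, 1.3, -0.6]
opening: 0.453
```

```bash
python3 g.py .495 .41 .11 -80 -1
```

```text
t 13.75 p [0.5376 0.3163 0.2141] jaw -83.1 F [ 0.5  1.3 -0.6] open 0.453 q7 -127.2 N 4
[-0.8, -0.0, -0.3, 0.0259, -0.0082, -0.0245, -1.0]
[-0.8, -0.0, -0.3, 0.0259, -0.0078, -0.0246, -1.0]
[-0.8, -0.0, -0.3, 0.026, -0.0073, -0.0247, -1.0]
[-0.8, -0.0, -0.3, 0.026, -0.0069, -0.0248, -1.0]
```

>>> step_arm([
  [[-0.8, 0, -0.3, 0, -0.008, -0.04, -1], [-0.8, 0, -0.3, 0, -0.008, -0.035, -1], [-0.8, 0, -0.3, 0.045, -0.007, -0.006, -1], [-0.8, 0, -0.3, 0.04, -0.006, 0, -1], [0, 0, 0, 0.012, 0, 0, 1]],
])

```text
clock: 14.25
tcp_pos: [0.4941, 0.4055, 0.1224]
orientation: [139.5, 89.4, 60.3]
force: [0.6, -0.0, 0.1]
opening: 0.607
```

>>> step_arm([
  [[0, 0, 0, 0, 0, 0, 1], [0, 0, 0, 0, 0, 0, 1], [0, 0, 0, 0, 0, 0, 1], [0, 0, 0, -0.045, 0, 0, 1], [0, 0, 0, -0.045, 0, 0, 1]],
])

```text
clock: 14.75
tcp_pos: [0.495, 0.4024, 0.2153]
orientation: [142.5, 89.6, 63.2]
force: [0.7, 0.4, 1.0]
opening: 1.003
```

```bash
python3 - <<'E'
from m import *
c=cam('scene'); save(c,'s13.png',(180,180,580,400),2)
E
python3 g.py .653 -.162 .20 -80
```

```text
t 14.8 p [0.4968 0.4043 0.2232] jaw -79.4 F [2.2 1.3 9.5] open 0.998 q7 -132.4 N 13
[0.0, -0.0, -0.1, 0.0014, 0.0038, 0.045, 1]
[0.0, -0.0, -0.1, 0.0014, 0.0038, 0.045, 1]
[0.0, -0.0, -0.1, 0.0015, 0.0038, 0.045, 1]
[0.0, -0.0, -0.1, 0.0015, 0.0039, 0.045, 1]
[0.0, -0.0, -0.1, 0.0015, 0.0039, 0.045, 1]
[0.0, -0.0, -0.1, 0.0015, 0.004, 0.045, 1]
[0.0, -0.0, -0.1, 0.0016, 0.004, 0.045, 1]
[0.0, -0.0, -0.1, 0.0016, 0.004, 0.045, 1]
[0.0, -0.0, -0.1, 0.0016, 0.0041, 0.045, 1]
[0.0, -0.0, -0.1, 0.0017, 0.0041, 0.045, 1]
[0.0, -0.0, -0.1, 0.0017, 0.0042, 0.045, 1]
[0.0, -0.0, -0.1, 0.0017, 0.0042, 0.045, 1]
[0.0, -0.0, -0.1, 0.0018, 0.0042, 0.045, 1]
```

View pics/s13.png

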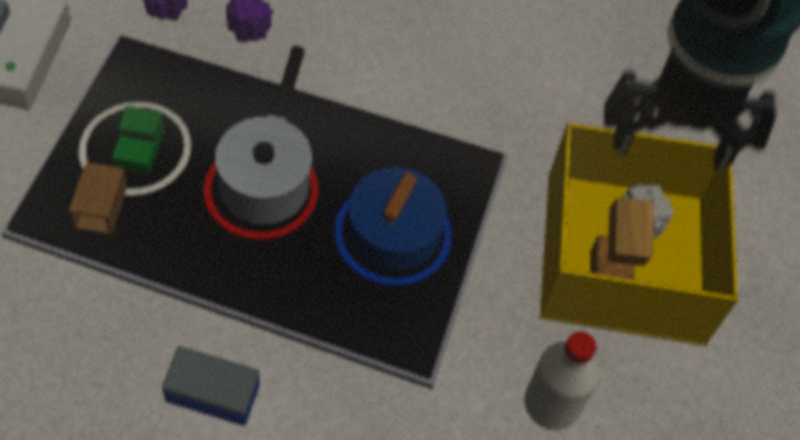

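>>> step_arm([
  [[0, 0, 0, 0, 0.0035, 0.048, 1], [0, 0, 0, 0, 0.004, 0.048, 1], [0, 0, 0, 0.0015, 0.004, 0.048, 1], [0, 0, 0, 0.002, 0.004, 0.048, 1], [0, 0, 0, 0.002, 0.004, 0.048, 1]],
])

```text
clock: 15.3
tcp_pos: [0.5639, 0.1726, 0.2276]
orientation: [118.0, 88.0, 39.1]
force: [1.7, 0.6, 0.2]
opening: 0.994
```

>>> step_arm([
  [[0, 0, 0, 0, 0.004, 0.048, 1], [0, 0, 0, 0, 0.004, 0.048, 1], [0, 0, 0, 0, 0.004, 0.048, 1], [0, 0, 0, 0, 0.004, 0.048, 1], [0, 0, 0, 0, 0.004, 0.048, 1]],
])

```text
clock: 15.8
tcp_pos: [0.6323, -0.0682, 0.2342]
orientation: [105.8, 87.4, 26.6]
force: [0.7, 1.2, 0.0]
opening: 1.001
```

```bash
python3 g.py .653 -.162 .18 -80.5
```

```text
t 15.8 p [ 0.6323 -0.0682  0.2342] jaw -79.1 F [0.7 1.2 0. ] open 1.001 q7 -82.4 N 3
[0.4, -0.2, -0.8, 0.0177, 0.0001, 0.0322, 1]
[0.4, -0.2, -0.8, 0.0178, 0.0006, 0.0322, 1]
[0.4, -0.2, -0.8, 0.018, 0.0011, 0.0321, 1]
```

>>> step_arm([
  [[0.4, -0.2, -0.8, 0.015, 0, 0.032, 1], [0.4, -0.2, -0.8, 0.016, 0, 0.032, 1], [0.4, -0.2, -0.8, 0.016, 0.001, 0.025, 1], [0, 0, 0, 0, 0, 0, 1]],
])

```text
clock: 16.2
tcp_pos: [0.653, -0.1703, 0.1922]
orientation: [59.3, 89.4, -21.9]
force: [-1.0, 0.0, -0.2]
opening: 1.001
```

Run:
```python
from m import *
c=cam('wrist'); save(c,'w15.png');P=cloud(c);hsv,z,ok=objs(c,P)
near=ok&(P[...,0]>.59)&(P[...,0]<.75)&(P[...,1]>-.24)&(P[...,1]<-.08)&(z>.051)&(z<.066)&(hsv[...,0]<30)
print(rect(P,near))
from g import plan
plan([.653,-.162,.032],-80.5)
```

```text
(array([ 0.6504, -0.1609]), 65, 44, 10.5, 4161)
t 16.25 p [ 0.6535 -0.1686  0.1936] jaw -81.1 F [-0.  0.  1.] open 0.998 q7 -77.2 N 4
[-0.1, 0.1, -0.2, 0.0404, -0.0003, -0.0018, 1]
[-0.1, 0.1, -0.2, 0.0404, -0.0002, -0.0018, 1]
[-0.1, 0.1, -0.2, 0.0404, -0.0001, -0.0017, 1]
[-0.1, 0.1, -0.2, 0.0404, 0.0, -0.0017, 1]
```

View pics/w15.png

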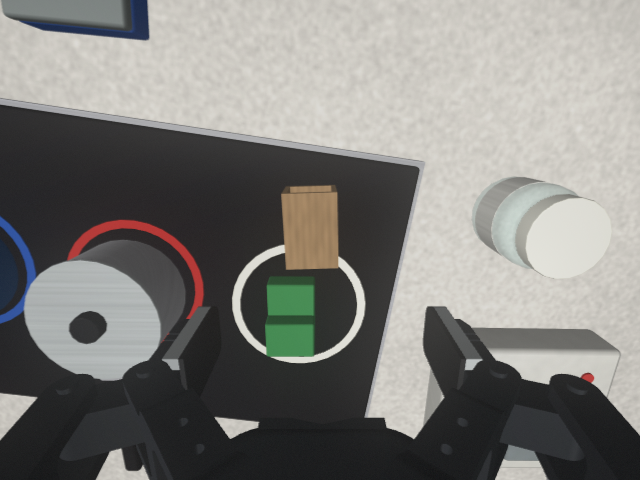

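>>> step_arm([
  [[0, 0, -0.2, 0.041, -0.003, -0.003, 1], [0, 0, -0.2, 0.041, -0.001, -0.002, 1], [0, 0, -0.2, 0.041, -0.001, -0.001, 1], [0, 0, 0, 0.036, -0.001, -0.001, 1], [0, 0, 0, 0.004, 0, 0, -1]],
])

```text
clock: 16.75
tcp_pos: [0.6536, -0.1605, 0.0366]
orientation: [62.1, 89.0, -18.9]
force: [-0.2, 0.6, 0.2]
opening: 0.855
```

>>> step_arm([
  [[0, 0, 0, 0, 0, 0, -1], [0, 0, 0, 0, 0, 0, -1], [0, 0, 0, 0, 0, 0, -1], [0, 0, 0, 0, 0, 0, -1], [0, 0, 0, -0.02, 0, 0, -1]],
])

```text
clock: 17.25
tcp_pos: [0.6562, -0.1596, 0.0641]
orientation: [65.3, 88.6, -15.6]
force: [-0.0, -0.0, -1.0]
opening: 0.499
```

>>> step_arm([
  [[0, 0, 0, -0.045, 0, 0, -1], [0, 0, 0, -0.045, 0, 0, -1], [0, 0, 0, -0.045, 0, 0, -1], [0, 0, 0, -0.01, -0.005, -0.044, -1], [0, 0, 0, 0, -0.005, -0.048, -1]],
])

```text
clock: 17.75
tcp_pos: [0.63, -0.0742, 0.2209]
orientation: [64.1, 88.0, -17.4]
force: [0.3, 1.3, -0.9]
opening: 0.503
```

```bash
python3 g.py .47 .41 .21 -80 -1
python3 - <<'E'
from m import *
c=cam('wrist'); save(c,'w16.png',None,.6)
E
```

```text
t 17.75 p [ 0.63   -0.0742  0.2209] jaw -81.5 F [ 0.3  1.3 -0.9] open 0.503 q7 -85.8 N 11
[-0.1, 0.1, -0.2, 0.0, -0.0079, -0.0457, -1.0]
[-0.1, 0.1, -0.2, 0.0001, -0.0078, -0.0457, -1.0]
[-0.1, 0.1, -0.2, 0.0002, -0.0077, -0.0457, -1.0]
[-0.1, 0.1, -0.2, 0.0003, -0.0076, -0.0457, -1.0]
[-0.1, 0.1, -0.2, 0.0004, -0.0075, -0.0458, -1.0]
[-0.1, 0.1, -0.2, 0.0005, -0.0073, -0.0458, -1.0]
[-0.1, 0.1, -0.2, 0.0006, -0.0072, -0.0458, -1.0]
[-0.1, 0.1, -0.2, 0.0007, -0.0071, -0.0458, -1.0]
[-0.1, 0.1, -0.2, 0.0007, -0.007, -0.0458, -1.0]
[-0.1, 0.1, -0.2, 0.0008, -0.0069, -0.0458, -1.0]
[-0.1, 0.1, -0.2, 0.0009, -0.0068, -0.0459, -1.0]
```

View pics/w16.png

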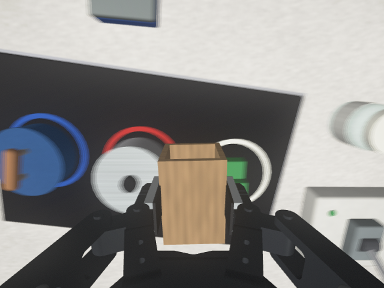

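>>> step_arm([
  [[0, 0.1, -0.2, 0, -0.008, -0.048, -1], [0, 0.1, -0.2, 0, -0.008, -0.048, -1], [0, 0.1, -0.2, 0, -0.008, -0.048, -1], [0, 0.1, -0.2, 0, -0.008, -0.048, -1], [0, 0.1, -0.2, 0, -0.008, -0.048, -1]],
])

```text
clock: 18.3
tcp_pos: [0.5535, 0.1615, 0.2233]
orientation: [73.3, 88.6, -8.2]
force: [0.8, -0.0, 0.6]
opening: 0.501
```

>>> step_arm([
  [[0, 0, -0.2, 0, -0.008, -0.048, -1], [0, 0, -0.2, 0, -0.008, -0.048, -1], [0, 0, -0.2, 0, -0.008, -0.048, -1], [0, 0, -0.2, 0, -0.009, -0.048, -1], [0, 0, -0.2, 0, -0.009, -0.04, -1]],
])

```text
clock: 18.8
tcp_pos: [0.4743, 0.3921, 0.2269]
orientation: [67.8, 89.1, -13.7]
force: [1.0, -0.3, -1.1]
opening: 0.499
```

```bash
python3 g.py .44 .41 .10 -80 -1
```

```text
t 18.8 p [0.4743 0.3921 0.2269] jaw -81.4 F [ 1.  -0.3 -1.1] open 0.499 q7 -135.5 N 3
[-0.5, 0.1, -0.3, 0.0421, -0.011, -0.0079, -1.0]
[-0.5, 0.1, -0.3, 0.0422, -0.0107, -0.0079, -1.0]
[-0.5, 0.1, -0.3, 0.0422, -0.0105, -0.0079, -1.0]
```

>>> step_arm([
  [[-0.5, 0, -0.3, 0, -0.014, -0.012, -1], [-0.5, 0, -0.3, 0.038, -0.012, -0.006, -1], [-0.5, 0, -0.3, 0.04, -0.01, 0, -1], [0, 0, 0, 0.04, -0.004, 0, -1], [0, 0, 0, 0.014, 0, 0, 1]],
])

```text
clock: 19.3
tcp_pos: [0.4289, 0.4119, 0.0979]
orientation: [103.4, 89.6, 24.1]
force: [0.1, -0.9, -0.5]
opening: 0.654
```

>>> step_arm([
  [[0, 0, 0, 0, 0, 0, 1], [0, 0, 0, 0, 0, 0, 1], [0, 0, 0, 0, 0, 0, 1], [0, 0, 0, -0.045, 0, 0, 1], [0, 0, 0, -0.045, 0, 0, 1]],
])

```text
clock: 19.8
tcp_pos: [0.4294, 0.4102, 0.1909]
orientation: [86.4, 89.7, 7.0]
force: [0.9, 0.5, -0.3]
opening: 1.0
```

```bash
python3 - <<'E'
from m import *
c=cam('scene'); save(c,'s17.png',(180,180,580,400),2)
E
python3 g.py .55 -.158 .20 -81
```

```text
t 19.85 p [0.431  0.4124 0.1984] jaw -79.5 F [2.7 2.8 8.7] open 0.997 q7 -138.4 N 13
[0.1, -0.0, -0.1, -0.0003, 0.001, 0.0448, 1]
[0.1, -0.0, -0.1, -0.0003, 0.0011, 0.0448, 1]
[0.1, -0.0, -0.1, -0.0003, 0.0012, 0.0448, 1]
[0.1, -0.0, -0.1, -0.0002, 0.0012, 0.0448, 1]
[0.1, -0.0, -0.1, -0.0002, 0.0013, 0.0448, 1]
[0.1, -0.0, -0.1, -0.0002, 0.0014, 0.0448, 1]
[0.1, -0.0, -0.1, -0.0002, 0.0015, 0.0448, 1]
[0.1, -0.0, -0.1, -0.0002, 0.0016, 0.0448, 1]
[0.1, -0.0, -0.1, -0.0002, 0.0017, 0.0448, 1]
[0.1, -0.0, -0.1, -0.0002, 0.0018, 0.0448, 1]
[0.1, -0.0, -0.1, -0.0002, 0.0019, 0.0448, 1]
[0.1, -0.0, -0.1, -0.0001, 0.002, 0.0448, 1]
[0.1, -0.0, -0.1, -0.0001, 0.0021, 0.0448, 1]
```

View pics/s17.png

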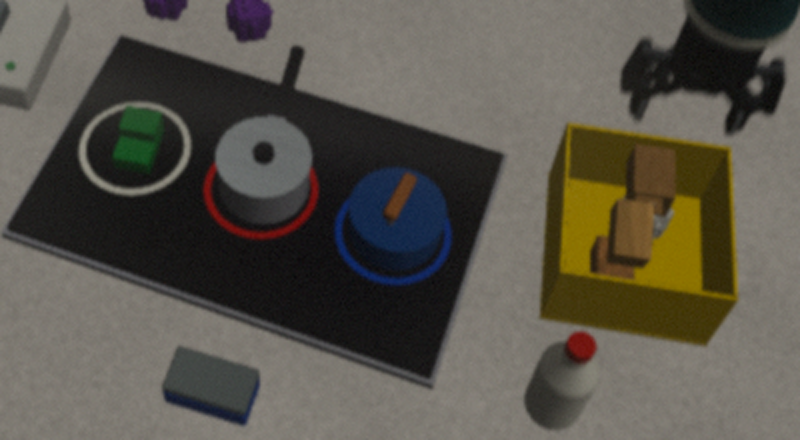

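>>> step_arm([
  [[0, 0, 0, 0, 0.002, 0.048, 1], [0, 0, 0, 0, 0.002, 0.048, 1], [0, 0, 0, 0, 0.002, 0.048, 1], [0, 0, 0, 0, 0.002, 0.048, 1], [0, 0, 0, 0, 0.002, 0.048, 1]],
])

```text
clock: 20.35
tcp_pos: [0.4884, 0.1796, 0.2087]
orientation: [111.3, 88.2, 32.4]
force: [1.3, 0.3, 0.0]
opening: 0.998
```

>>> step_arm([
  [[0, 0, 0, 0, 0.002, 0.048, 1], [0, 0, 0, 0, 0.002, 0.048, 1], [0, 0, 0, 0, 0.002, 0.048, 1], [0, 0, 0, 0, 0.002, 0.048, 1], [0, 0, 0, 0, 0.002, 0.048, 1]],
])

```text
clock: 20.85
tcp_pos: [0.5481, -0.0636, 0.2162]
orientation: [99.9, 87.4, 20.9]
force: [1.3, 0.7, -1.2]
opening: 0.998
```

```bash
python3 g.py .556 -.158 .19 -82
```

```text
t 20.85 p [ 0.5481 -0.0636  0.2162] jaw -78.9 F [ 1.3  0.7 -1.2] open 0.998 q7 -80.6 N 3
[1.0, -0.2, -0.9, 0.0083, -0.0038, 0.0315, 1]
[1.0, -0.2, -0.9, 0.0085, -0.0032, 0.0315, 1]
[1.0, -0.2, -0.9, 0.0086, -0.0025, 0.0315, 1]
```

>>> step_arm([
  [[1, -0.2, -0.9, 0.006, -0.004, 0.031, 1], [1, -0.2, -0.9, 0.008, -0.003, 0.031, 1], [1, -0.2, -0.9, 0.008, -0.003, 0.024, 1], [0, 0, 0, 0, 0, 0, 1]],
])

```text
clock: 21.25
tcp_pos: [0.556, -0.1624, 0.1989]
orientation: [28.8, 89.5, -53.9]
force: [-0.9, 0.5, -0.2]
opening: 0.998
```

Run:
```python
from m import *
c=cam('wrist'); save(c,'w18.png');P=cloud(c);hsv,z,ok=objs(c,P)
near=ok&(P[...,1]>-.24)&(P[...,1]<-.08)&(z>.036)&(z<.066)&(hsv[...,0]>45)&(hsv[...,0]<85)&(hsv[...,1]>80)
print(rect(P,near))
from g import plan
plan([.556,-.158,.028],-82)
```

```text
(array([ 0.562 , -0.1548]), 64, 44, 8.5, 4010)
t 21.3 p [ 0.5563 -0.1606  0.1994] jaw -82.6 F [-0.1 -0.2  0.4] open 0.999 q7 -75.9 N 4
[-0.1, 0.1, -0.1, 0.0429, -0.0002, -0.0009, 1]
[-0.1, 0.1, -0.1, 0.0429, -0.0002, -0.0009, 1]
[-0.1, 0.1, -0.1, 0.0429, -0.0001, -0.0008, 1]
[-0.1, 0.1, -0.1, 0.0429, -0.0, -0.0007, 1]
```

View pics/w18.png

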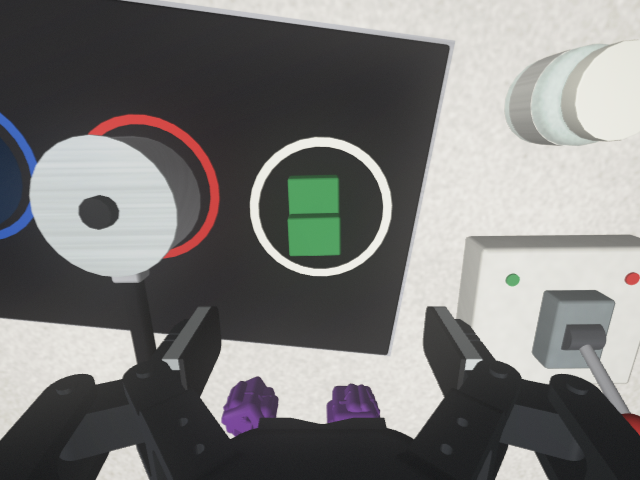

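>>> step_arm([
  [[0, 0, -0.1, 0.043, -0.002, -0.002, 1], [0, 0, -0.1, 0.043, -0.001, -0.001, 1], [0, 0, -0.1, 0.043, -0.001, -0.001, 1], [0, 0, 0, 0.04, -0.001, 0, 1], [0, 0, 0, 0.005, 0, 0, -1]],
])

```text
clock: 21.8
tcp_pos: [0.5569, -0.1528, 0.0265]
orientation: [55.5, 89.2, -26.7]
force: [-0.5, 0.1, 0.8]
opening: 0.856
```

>>> step_arm([
  [[0, 0, 0, 0, 0, 0, -1], [0, 0, 0, 0, 0, 0, -1], [0, 0, 0, 0, 0, 0, -1], [0, 0, 0, 0, 0, 0, -1], [0, 0, 0, -0.02, 0, 0, -1]],
])

```text
clock: 22.3
tcp_pos: [0.5594, -0.151, 0.0525]
orientation: [61.4, 88.9, -20.6]
force: [-1.1, -0.1, 0.7]
opening: 0.499
```

>>> step_arm([
  [[0, 0, 0, -0.045, 0, 0, -1], [0, 0, 0, -0.045, 0, 0, -1], [0, 0, 0, -0.045, 0, 0, -1], [0, 0, 0, -0.015, 0, -0.044, -1], [0, 0, 0, 0, 0, -0.048, -1]],
])

```text
clock: 22.8
tcp_pos: [0.5456, -0.0627, 0.2151]
orientation: [62.3, 88.3, -20.3]
force: [1.0, 0.7, -0.9]
opening: 0.501
```

```bash
python3 g.py .51 .40 .21 -80 -1
python3 - <<'E'
from m import *
c=cam('wrist'); save(c,'w19.png',None,.6)
E
```

```text
t 22.8 p [ 0.5456 -0.0627  0.2151] jaw -82.6 F [ 1.   0.7 -0.9] open 0.501 q7 -85.9 N 10
[-0.3, 0.1, -0.1, -0.0001, 0.0024, -0.0463, -1.0]
[-0.3, 0.1, -0.1, -0.0, 0.0027, -0.0463, -1.0]
[-0.3, 0.1, -0.1, 0.0001, 0.0029, -0.0463, -1.0]
[-0.3, 0.1, -0.1, 0.0001, 0.0031, -0.0463, -1.0]
[-0.3, 0.1, -0.1, 0.0002, 0.0033, -0.0463, -1.0]
[-0.3, 0.1, -0.1, 0.0002, 0.0035, -0.0463, -1.0]
[-0.3, 0.1, -0.1, 0.0003, 0.0037, -0.0463, -1.0]
[-0.3, 0.1, -0.1, 0.0003, 0.0039, -0.0462, -1.0]
[-0.3, 0.1, -0.1, 0.0004, 0.0041, -0.0462, -1.0]
[-0.3, 0.1, -0.1, 0.0005, 0.0043, -0.0462, -1.0]
```

View pics/w19.png

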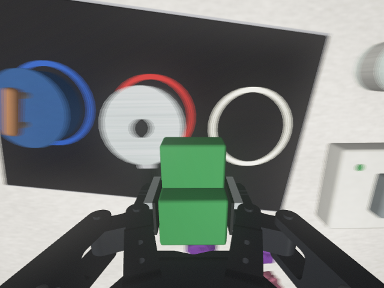

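>>> step_arm([
  [[-0.3, 0, 0, 0, 0.002, -0.048, -1], [-0.3, 0, 0, 0, 0.002, -0.048, -1], [-0.3, 0, 0, 0, 0.003, -0.048, -1], [-0.3, 0, 0, 0, 0.003, -0.048, -1], [-0.3, 0, 0, 0, 0.003, -0.048, -1]],
])

```text
clock: 23.35
tcp_pos: [0.5233, 0.1823, 0.2184]
orientation: [66.2, 87.7, -14.8]
force: [0.5, 0.1, 0.0]
opening: 0.506
```

>>> step_arm([
  [[-0.3, 0, 0, 0, 0.004, -0.048, -1], [-0.3, 0, 0, 0, 0.004, -0.048, -1], [-0.3, 0, 0, 0, 0.004, -0.048, -1], [-0.3, 0, 0, 0, 0.004, -0.048, -1], [-0.3, 0, 0, 0, 0.004, -0.045, -1]],
])

```text
clock: 23.85
tcp_pos: [0.502, 0.4289, 0.2215]
orientation: [69.9, 87.3, -9.6]
force: [0.4, -0.7, 0.2]
opening: 0.505
```

```bash
python3 g.py .52 .42 .115 -80 -1
```

```text
t 23.85 p [0.502  0.4289 0.2215] jaw -79.5 F [ 0.4 -0.7  0.2] open 0.505 q7 -136.4 N 3
[0.2, 0.3, -0.9, 0.0358, 0.0038, 0.0034, -1.0]
[0.2, 0.3, -0.9, 0.0357, 0.0043, 0.0036, -1.0]
[0.2, 0.3, -0.9, 0.0356, 0.0048, 0.0038, -1.0]
```

>>> step_arm([
  [[0, 0.3, -0.9, 0.02, 0.006, 0.006, -1], [0, 0.3, -0.9, 0.04, 0.005, 0.005, -1], [0, 0.3, -0.9, 0.035, 0.004, 0.002, -1], [0, 0, 0, 0.01, 0, 0, -1], [0, 0, 0, 0, 0, 0, 1]],
])

```text
clock: 24.35
tcp_pos: [0.5192, 0.4288, 0.1198]
orientation: [161.8, 89.6, 82.9]
force: [-0.9, 0.0, 0.4]
opening: 0.66
```

>>> step_arm([
  [[0, 0, 0, 0, 0, 0, 1], [0, 0, 0, 0, 0, 0, 1], [0, 0, 0, 0, 0, 0, 1], [0, 0, 0, -0.045, 0, 0, 1], [0, 0, 0, -0.045, 0, 0, 1]],
])

```text
clock: 24.85
tcp_pos: [0.5177, 0.4278, 0.2137]
orientation: [160.7, 89.6, 81.9]
force: [0.4, 0.7, 0.0]
opening: 1.003
```

>>> step_arm([
  [[0, 0, 0, 0, -0.02, 0.04, 1], [0, 0, 0, 0, -0.02, 0.04, 1], [0, 0, 0, 0, -0.02, 0.04, 1], [0, 0, 0, 0, 0, 0, 1]],
])

```text
clock: 25.25
tcp_pos: [0.4825, 0.2982, 0.2228]
orientation: [123.2, 88.8, 44.5]
force: [1.1, 0.7, 0.1]
opening: 0.997
```

```bash
python3 - <<'E'
from m import *
c=cam('scene'); save(c,'s20.png',(180,180,580,400),2)
c=cam('top'); save(c,'t20.png')
P=cloud(c)
E
python3 g.py .443 -.02 .20 -90
```

```text
t 25.35 p [0.4829 0.3026 0.2232] jaw -78.5 F [0.  0.8 0.5] open 0.999 q7 -123.7 N 7
[1.6, -0.1, -0.1, 0.0024, -0.0148, 0.0441, 1]
[1.6, -0.1, -0.1, 0.0026, -0.0135, 0.0445, 1]
[1.6, -0.1, -0.1, 0.0027, -0.0123, 0.0448, 1]
[1.6, -0.1, -0.1, 0.0028, -0.011, 0.0452, 1]
[1.6, -0.1, -0.1, 0.003, -0.0097, 0.0454, 1]
[1.6, -0.1, -0.1, 0.0031, -0.0083, 0.0457, 1]
[1.6, -0.1, -0.1, 0.0032, -0.007, 0.0459, 1]
```

View pics/s20.png

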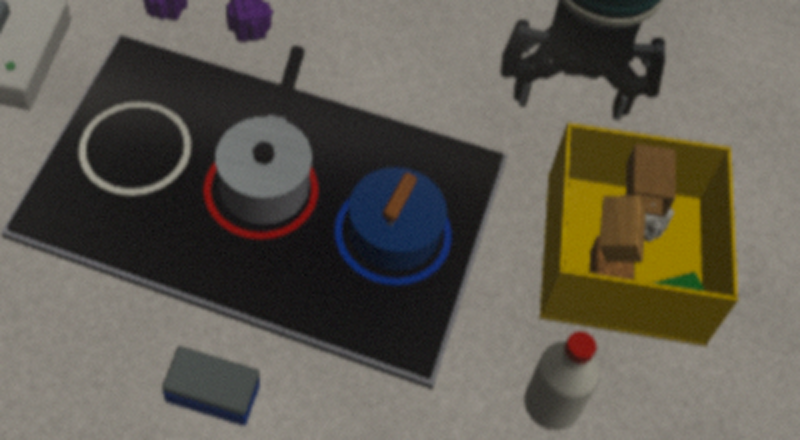

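View pics/t20.png

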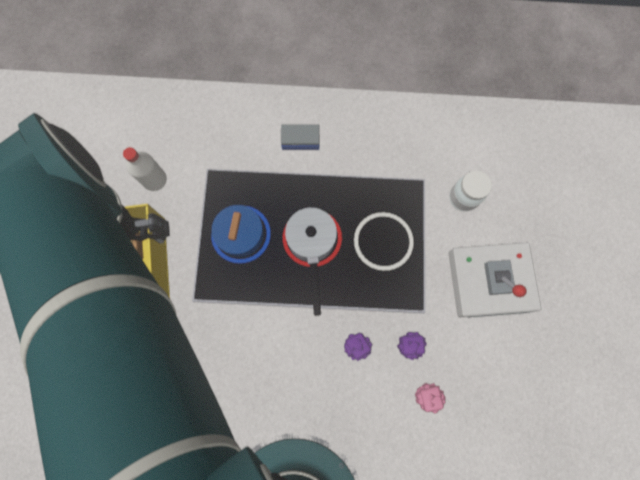

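```bash
cat > meas.py <<'E'
from m import *
def run(names=('top','scene')):
  for n in names:
    c=cam(n);P=cloud(c);hsv,z,ok=objs(c,P)
    H,S,V=hsv[...,0].astype(int),hsv[...,1],hsv[...,2]
    v,u=np.mgrid[0:480,0:640]
    # ring pixel -> plane z=.02
    Rm=rot(c['orientation']);e=np.array(c['eye'])
    d=np.stack([(u-c['cx'])/c['fx'],-(v-c['cy'])/c['fy'],-np.ones_like(u,float)],-1)@Rm.T
    G=e+d*((.02-e[2])/d[...,2])[...,None]
    inpl=ok&(G[...,0]>.42)&(G[...,0]<.70)&(abs(G[...,1])<.24)&(abs(z-.02)<.008)
    print(n)
    for nm,mk in (('white',(S<60)&(V>np.percentile(V[inpl],50)+40)),('red',((H<8)|(H>172))&(S>110)),('blue',(H>105)&(H<125)&(S>150)&(V>60))):
        m=inpl&mk
        m=cv2.morphologyEx(m.astype(np.uint8),cv2.MORPH_OPEN,np.ones((2,2)))>0
        q=G[m][:,:2]
        if len(q)<30: print(nm,'few',len(q));continue
        from scipy.optimize import least_squares
        r=least_squares(lambda p:np.hypot(q[:,0]-p[0],q[:,1]-p[1])-.062,np.median(q,0),loss='soft_l1',f_scale=.003)
        print(nm,r.x.round(4),'rms',np.sqrt(np.mean(r.fun**2)).round(4),len(q))
    # lids
    for nm,zt,mk in (('panlid',.084,(S<50)&(V>60)),('potlid',.070,(H>100)&(H<125)&(S>90))):
        m=ok&mk&(abs(z-zt)<.006)&(P[...,0]>.45)&(P[...,0]<.68)&(abs(P[...,1])<.27)
        m=cv2.morphologyEx(m.astype(np.uint8),cv2.MORPH_CLOSE,np.ones((7,7)))
        nl,l,st,ce=cv2.connectedComponentsWithStats(m)
        if nl<2: print(nm,'none');continue
        i=1+np.argmax(st[1:,4]); 
        Q=(e+d*((zt-e[2])/d[...,2])[...,None])
        cn,_=cv2.findContours((l==i).astype(np.uint8),cv2.RETR_EXTERNAL,cv2.CHAIN_APPROX_NONE)
        k=max(cn,key=cv2.contourArea)[:,0]; q=Q[k[:,1],k[:,0],:2]
        r=least_squares(lambda p:np.hypot(q[:,0]-p[0],q[:,1]-p[1])-p[2],[*q.mean(0),.052],loss='soft_l1',f_scale=.002)
        print(nm,r.x.round(4),len(q))
    # bar
    m=ok&(abs(z-.101)<.008)&(H<25)&(S>80)&(P[...,0]>.45)&(P[...,0]<.68)&(abs(P[...,1])<.27)
    if m.sum()>20: print('bar',rect(P,m))
    # handle
    m=ok&(V<55)&(abs(z-.071)<.010)&(P[...,0]<.50)&(P[...,0]>.36)&(abs(P[...,1])<.27)
    if m.sum()>20:
        q=(e+d*((.072-e[2])/d[...,2])[...,None])[m][:,:2]; a=np.polyfit(q[:,0],q[:,1],1); print('handle ang',np.degrees(np.arctan(a[0])).round(2),'y at .443',np.polyval(a,.443).round(4),'x',q[:,0].min().round(3),q[:,0].max().round(3),len(q))
if __name__=='__main__': run(sys.argv[1:] or ('top','scene')) if (sys:=__import__('sys')) else 0
E
python3 meas.py
```

```text
top
white [ 0.5625 -0.165 ] rms 0.0034 895
red [ 0.5604 -0.0045] rms 0.0031 458
blue [0.5592 0.1554] rms 0.002 313
panlid [ 5.586e-01 -4.000e-04  5.310e-02] 148
potlid [0.5598 0.1582 0.0528] 139
bar (array([0.5577, 0.1578]), 55, 14, -5.6, 170)
handle ang 9.07 y at .443 -0.0182 x 0.412 0.491 108
scene
white [ 0.5637 -0.1586] rms 0.0032 643
red [0.5617 0.001 ] rms 0.0039 547
blue [0.5597 0.1604] rms 0.0026 395
panlid [0.5581 0.0009 0.0528] 127
potlid [0.5589 0.1588 0.053 ] 130
bar (array([0.5595, 0.1587]), 59, 15, -6.1, 169)
handle ang 8.34 y at .443 -0.015 x 0.39 0.49 217
```

>>> step_arm([
  [[0, 0, 0, 0.001, -0.014, 0.045, 1], [0, 0, 0, 0.001, -0.013, 0.046, 1], [-0.5, 0, 0, 0.002, -0.01, 0.047, 1], [-0.5, 0, 0, 0.002, -0.009, 0.047, 1], [-0.5, 0, 0, 0.002, -0.008, 0.047, 1]],
])

```text
clock: 25.95
tcp_pos: [0.4789, 0.0721, 0.2096]
orientation: [136.5, 88.4, 60.8]
force: [1.8, 0.3, -0.2]
opening: 1.003
```

```bash
python3 g.py .4445 -.0174 .15 -81.3
```

```text
t 25.95 p [0.4789 0.0721 0.2096] jaw -75.7 F [ 1.8  0.3 -0.2] open 1.003 q7 -92.4 N 3
[1.9, -0.4, -0.4, 0.019, -0.0188, 0.0265, 1]
[1.9, -0.4, -0.4, 0.0193, -0.0178, 0.027, 1]
[1.9, -0.4, -0.4, 0.0196, -0.0168, 0.0274, 1]
```

>>> step_arm([
  [[1.9, -0.4, -0.4, 0.018, -0.019, 0.026, 1], [1.9, -0.4, -0.4, 0.018, -0.018, 0.026, 1], [1.9, -0.4, -0.4, 0.018, -0.014, 0.02, 1], [0, 0, 0, 0.001, 0, 0, 1], [0, 0, 0, 0.001, 0, 0, 1]],
])

```text
clock: 26.45
tcp_pos: [0.4472, -0.0128, 0.1503]
orientation: [-104.7, 89.9, 173.6]
force: [-0.2, -0.3, 0.6]
opening: 0.995
```

Run:
```python
from m import *
c=cam('wrist'); save(c,'w21.png')
P=cloud(c)
from g import plan
plan([.4445,-.0174,.047],-81.3)
```

```text
t 26.5 p [ 0.4471 -0.0128  0.1502] jaw -81.7 F [ 0.1 -1.  -1.2] open 0.999 q7 -90.4 N 3
[-0.1, -0.0, 0.0, 0.0344, -0.001, 0.0014, 1]
[-0.1, -0.0, 0.0, 0.0344, -0.001, 0.0014, 1]
[-0.1, -0.0, 0.0, 0.0344, -0.0011, 0.0014, 1]
```

View pics/w21.png

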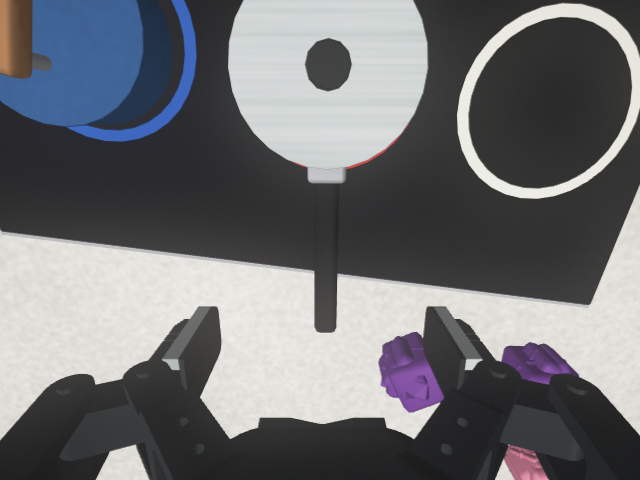

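>>> step_arm([
  [[0, 0, 0, 0.034, -0.001, 0.0015, 1], [0, 0, 0, 0.034, -0.001, 0.001, 1], [0, 0, 0, 0.026, -0.001, 0.001, 1], [0, 0, 0, 0.004, 0, 0, 0.3], [0, 0, 0, 0.002, 0, 0, 0.0]],
])

```text
clock: 27.0
tcp_pos: [0.4506, -0.0106, 0.0505]
orientation: [102.0, 89.6, 20.9]
force: [-0.2, -0.4, 0.4]
opening: 0.692
```

Run:
```python
from m import *
c=cam('wrist'); save(c,'w22.png')
from g import plan
plan([.4445,-.0174,.047],-81.3)
```

```text
t 27.05 p [ 0.4506 -0.0107  0.0506] jaw -81.1 F [ 0.1  0.5 -1.4] open 0.6 q7 -96.2 N 1
[0.2, -0.1, -0.4, 0.0035, -0.0071, 0.0057, 1]
```

View pics/w22.png

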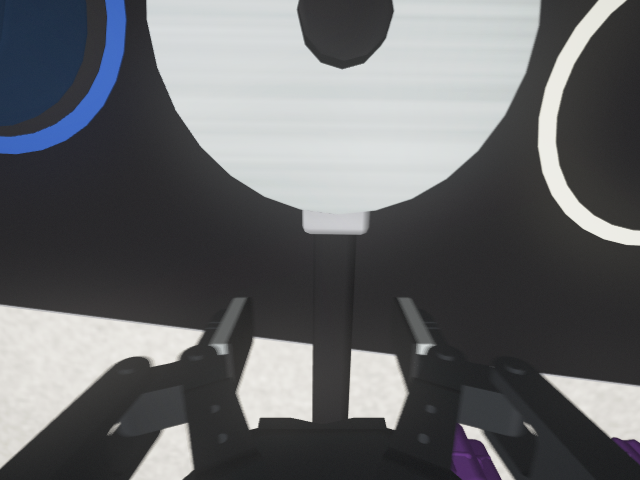

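>>> step_arm([
  [[0, 0, 0, 0.002, -0.003, 0.004, -0.2], [0, 0, 0, 0.002, -0.001, 0.001, -0.4], [0, 0, 0, 0.001, 0, 0, -0.5], [0, 0, 0, 0.001, 0, 0, -0.5], [0, 0, 0, 0.001, 0, 0, -0.5]],
])

```text
clock: 27.55
tcp_pos: [0.4497, -0.0166, 0.0467]
orientation: [88.5, 89.3, 7.4]
force: [-0.7, 0.3, 0.9]
opening: 0.247
```

Run:
```python
from m import *
c=cam('wrist'); save(c,'w23.png')
from g import plan
plan([.4445,-.0174,.047],-81.3)
```

```text
t 27.6 p [ 0.4497 -0.0165  0.0466] jaw -81.1 F [ 0.3  0.3 -0. ] open 0.252 q7 -95.8 N 1
[0.2, 0.0, -0.7, -0.0005, -0.0053, 0.0, 1]
```

View pics/w23.png

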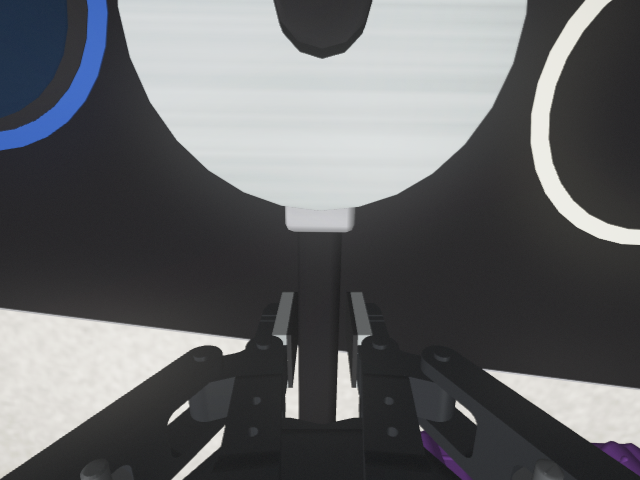

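>>> step_arm([
  [[0, 0, -0.5, 0.001, 0, 0, -1], [0, 0, 0, 0.001, 0, 0, -1], [0, 0, 0, 0.001, 0, 0, -1], [0, 0, 0, 0.001, 0, 0, -1]],
])

```text
clock: 28.0
tcp_pos: [0.4483, -0.017, 0.0437]
orientation: [-23.8, 89.9, -104.9]
force: [-4.9, -0.1, 15.4]
opening: 0.172
```

```bash
python3 meas.py; python3 g.py .4535 -.179 .046 -81.3 -1
```

```text
top
white [ 0.5627 -0.1653] rms 0.0034 772
red few 0
blue [0.5592 0.1555] rms 0.0022 332
panlid [0.5804 0.0087 0.0326] 103
potlid [0.5598 0.1582 0.0528] 139
bar (array([0.5575, 0.1577]), 56, 14, -7.2, 172)
scene
white [ 0.5638 -0.1587] rms 0.0032 638
red [0.5617 0.001 ] rms 0.0039 562
blue [0.5596 0.1605] rms 0.0025 378
panlid [5.55e-01 2.00e-04 5.24e-02] 124
potlid [0.5588 0.1589 0.053 ] 130
bar (array([0.5582, 0.1585]), 59, 15, -5.8, 168)
handle ang 11.04 y at .443 -0.0182 x 0.426 0.49 193
t 28.1 p [ 0.4482 -0.017   0.0436] jaw -81.1 F [-8.8 -0.7 18.5] open 0.175 q7 -96.1 N 4
[0.0, 0.0, 0.0, -0.0005, -0.005, 0.0402, -1.0]
[0.0, 0.0, 0.0, -0.0006, -0.0049, 0.0402, -1.0]
[0.0, 0.0, 0.0, -0.0006, -0.0049, 0.0402, -1.0]
[0.0, 0.0, 0.0, -0.0006, -0.0049, 0.0402, -1.0]
```

>>> step_arm([
  [[0, 0, 0, -0.001, 0, 0, -1], [0, 0, 0, -0.001, 0, 0, -1]],
])

```text
clock: 28.3
tcp_pos: [0.4489, -0.0168, 0.046]
orientation: [-4.3, 89.9, -85.4]
force: [0.2, 0.0, -3.8]
opening: 0.173
```

Run:
```python
from m import *
c=cam('scene'); save(c,'s24.png',(240,190,380,320),5)
P=cloud(c);hsv,z,ok=objs(c,P)
m=ok&(hsv[...,1]<50)&(abs(z-.084)<.012)&(np.hypot(P[...,0]-.556,P[...,1])<.048)&(np.hypot(P[...,0]-.556,P[...,1])>.015)
q=P[m];A=np.c_[q[:,:2]-[.556,0],np.ones(len(q))];print(np.linalg.lstsq(A,q[:,2],rcond=None)[0],len(q))
s=manip.get_state();print(s['tcp_pos'],s['force'],s['torque'])
```

```text
[0.00121432 0.0004008  0.08249802] 1084
[ 0.44867284 -0.01675468  0.04597291] [ 0.02770288 -0.91640067 -4.54629292] [0.02674    0.43512798 0.0658862 ]
```

View pics/s24.png

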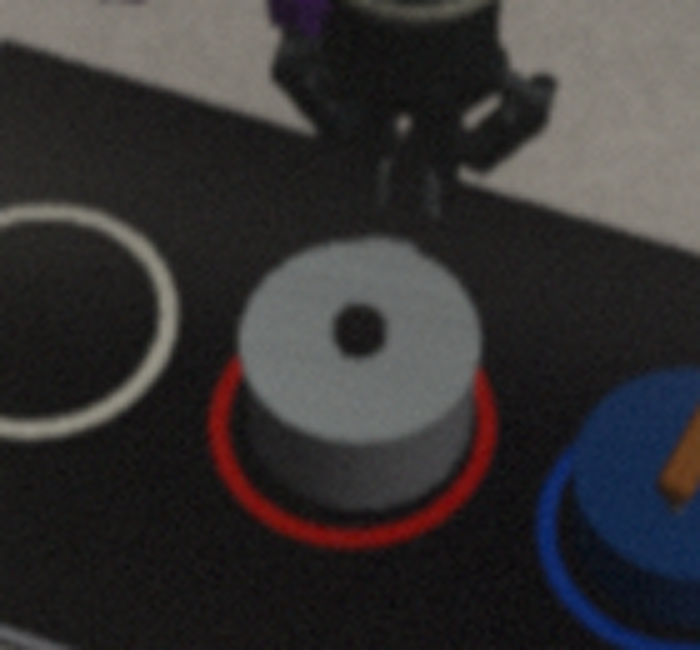

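>>> step_arm([
  [[0, 0, 0, 0.0008, -0.001, 0.008, -1], [0, 0, 0, 0.0006, -0.0015, 0.01, -1], [0, 0, 0, 0.0006, -0.0015, 0.01, -1]],
])

```text
clock: 28.65
tcp_pos: [0.4496, -0.0451, 0.0441]
orientation: [23.8, 90.0, -57.1]
force: [-0.7, 5.6, 8.7]
opening: 0.176
```

```bash
python3 g.py .4532 -.1788 .0455 -81.1 -1 12|head -2
```

```text
t 28.65 p [ 0.4496 -0.0451  0.0441] jaw -80.9 F [-0.7  5.6  8.7] open 0.176 q7 -92.0 N 12
[0.0, 0.0, -0.0, -0.0001, -0.0015, 0.0111, -1.0]
```

>>> step_arm([
  [[0, 0, 0, -0.0008, -0.0015, 0.01, -1], [0, 0, 0, -0.0003, -0.0015, 0.01, -1], [0, 0, 0, 0, -0.0015, 0.01, -1]],
])

```text
clock: 28.95
tcp_pos: [0.45, -0.0786, 0.0451]
orientation: [40.8, 90.0, -40.1]
force: [0.9, 2.2, 1.4]
opening: 0.17
```

>>> step_arm([
  [[0, 0, 0, 0, -0.0012, 0.01, -1], [0, 0, 0, 0, -0.0012, 0.01, -1], [0, 0, 0, 0, -0.0012, 0.01, -1], [0, 0, 0, 0.0002, -0.0012, 0.01, -1]],
])

```text
clock: 29.35
tcp_pos: [0.4513, -0.1229, 0.0448]
orientation: [13.0, 90.0, -67.9]
force: [-0.0, 3.8, 3.7]
opening: 0.177
```

```bash
python3 g.py .4532 -.1788 .0455 -81.1 -1|head -2; python3 meas.py | grep -v blue
```

```text
t 29.35 p [ 0.4513 -0.1229  0.0448] jaw -81.0 F [-0.   3.8  3.7] open 0.177 q7 -82.0 N 2
[0.1, 0.0, -0.0, -0.0003, -0.0034, 0.0277, -1.0]
top
white [ 0.563  -0.1648] rms 0.0035 166
red [ 0.5607 -0.0045] rms 0.0036 774
panlid [ 0.5621 -0.1042  0.0494] 141
potlid [0.5598 0.1582 0.0528] 139
bar (array([0.558 , 0.1576]), 55, 14, -6.0, 172)
scene
white [ 0.5637 -0.1586] rms 0.0033 373
red [0.5617 0.001 ] rms 0.004 769
panlid [ 0.559  -0.107   0.0527] 123
potlid [0.5589 0.1589 0.0529] 131
bar (array([0.5575, 0.1592]), 62, 15, -5.3, 168)
handle ang 10.17 y at .443 -0.1251 x 0.435 0.493 183
```

>>> step_arm([
  [[0, 0, 0, 0, -0.001, 0.01, -1], [0, 0, 0, -0.0002, -0.001, 0.01, -1], [0, 0, 0, 0, -0.001, 0.01, -1], [0, 0, 0, 0.0002, -0.001, 0.01, -1], [0, 0, 0, 0.0002, 0, 0.004, -1]],
])

```text
clock: 29.95
tcp_pos: [0.4543, -0.17, 0.0446]
orientation: [-12.7, 90.0, -93.7]
force: [-1.0, 3.8, 5.1]
opening: 0.175
```

```bash
python3 g.py .4543 -.1769 .0455 -81.1 -1|head -2; python3 meas.py | grep -v blue;  python3 - <<'E'
from m import *
c=cam('wrist'); save(c,'w25.png')
c=cam('scene'); save(c,'s25.png',(190,190,330,310),5)
E
```

```text
t 29.95 p [ 0.4543 -0.17    0.0446] jaw -81.0 F [-1.   3.8  5.1] open 0.175 q7 -76.3 N 1
[0.1, 0.0, 0.0, -0.0009, -0.0011, 0.0068, -1.0]
top
white [ 0.5059 -0.0651] rms 0.012 182
red [ 0.5607 -0.0047] rms 0.0036 926
panlid [ 0.5666 -0.1484  0.0483] 139
potlid [0.5598 0.1582 0.0528] 139
bar (array([0.5578, 0.1577]), 55, 14, -7.3, 171)
scene
white [ 0.5633 -0.1585] rms 0.0032 405
red [0.562  0.0009] rms 0.0041 867
panlid [ 0.5622 -0.1523  0.0526] 121
potlid [0.5588 0.1588 0.0529] 132
bar (array([0.5578, 0.1589]), 62, 15, -5.5, 168)
handle ang 10.19 y at .443 -0.1712 x 0.443 0.496 172
```

View pics/s25.png

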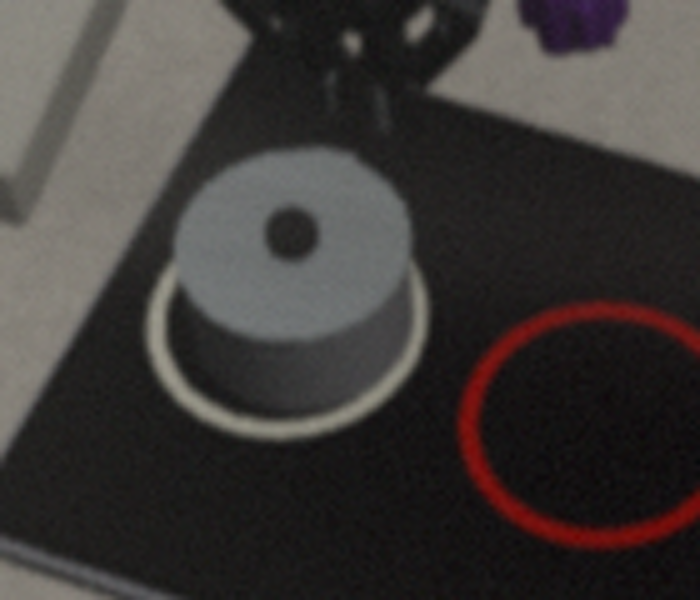

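View pics/w25.png

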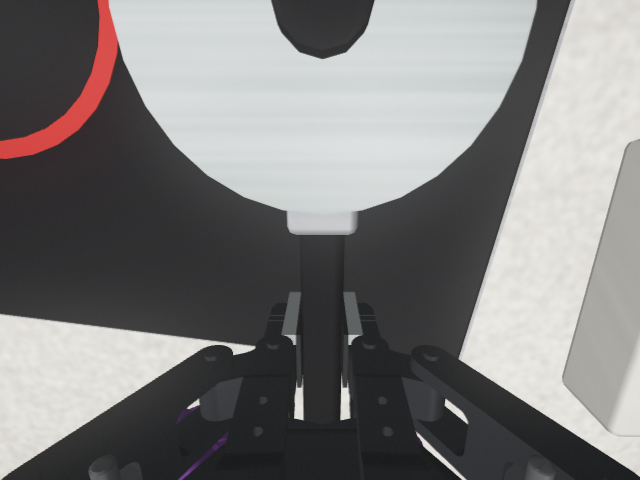

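>>> step_arm([
  [[0, 0, 0, -0.0002, 0, 0.004, -1], [0, 0, 0, -0.0004, 0, 0.002, -1], [0, 0, 0, -0.0004, 0, 0, -1]],
])

```text
clock: 30.45
tcp_pos: [0.4552, -0.1758, 0.0456]
orientation: [-29.3, 90.0, -110.2]
force: [2.4, 0.4, -3.6]
opening: 0.174
```

```bash
python3 g.py .4543 -.1769 .0455 -81.1 -1|head -2; python3 meas.py scene| grep -v blue
```

```text
t 30.45 p [ 0.4552 -0.1758  0.0456] jaw -80.9 F [ 2.4  0.4 -3.6] open 0.174 q7 -75.6 N 1
[0.2, 0.0, 0.0, 0.0001, -0.0011, 0.001, -1.0]
scene
white [ 0.5637 -0.1588] rms 0.0032 427
red [0.562  0.0009] rms 0.0041 873
panlid [ 0.5636 -0.1575  0.0528] 121
potlid [0.5589 0.1588 0.053 ] 131
bar (array([0.5584, 0.1589]), 61, 15, -6.4, 168)
handle ang 8.15 y at .443 -0.1757 x 0.442 0.498 172
```

>>> step_arm([
  [[0, 0, 0, 0.0006, 0, 0.0005, -0.5], [0, 0, 0, 0, 0, 0, -0.3], [0, 0, 0, 0, 0, 0, 0.2], [0, 0, 0, -0.02, 0, 0, 0.6], [0, 0, 0, -0.045, 0, 0, 1]],
])

```text
clock: 31.0
tcp_pos: [0.4526, -0.1753, 0.107]
orientation: [-118.1, 89.5, 161.0]
force: [0.5, -0.6, 1.4]
opening: 0.842
```

>>> step_arm([
  [[0, 0, 0, -0.045, 0, 0, 1], [0, 0, 0, -0.045, 0, 0, 1], [0, 0, 0, -0.03, 0.02, 0, 1], [0, 0, 0, 0, 0.03, -0.02, 1], [0, 0, 0, 0, 0, 0, 1]],
])

```text
clock: 31.5
tcp_pos: [0.5021, -0.1476, 0.2378]
orientation: [-52.0, 90.0, -133.0]
force: [-0.7, -0.5, 0.1]
opening: 0.999
```

```bash
python3 meas.py
python3 - <<'E'
from m import *
c=cam('wrist'); save(c,'w26.png')
c=cam('scene'); save(c,'s26.png',(190,190,330,310),5)
E
```

```text
top
white [ 0.4694 -0.0952] rms 0.0208 208
red [ 0.5608 -0.0047] rms 0.0036 922
blue [0.5593 0.1555] rms 0.0021 290
panlid [ 0.5956 -0.1304  0.0167] 50
potlid [0.5598 0.1582 0.0528] 139
bar (array([0.5574, 0.1577]), 55, 14, -6.2, 171)
scene
white [ 0.5637 -0.1588] rms 0.0032 421
red [0.5619 0.0009] rms 0.004 859
blue [0.5596 0.1604] rms 0.0025 380
panlid [ 0.564  -0.1575  0.0529] 121
potlid [0.5589 0.1589 0.053 ] 130
bar (array([0.5569, 0.159 ]), 62, 15, -6.3, 167)
handle ang 9.61 y at .443 -0.1758 x 0.394 0.498 224
```

View pics/s26.png

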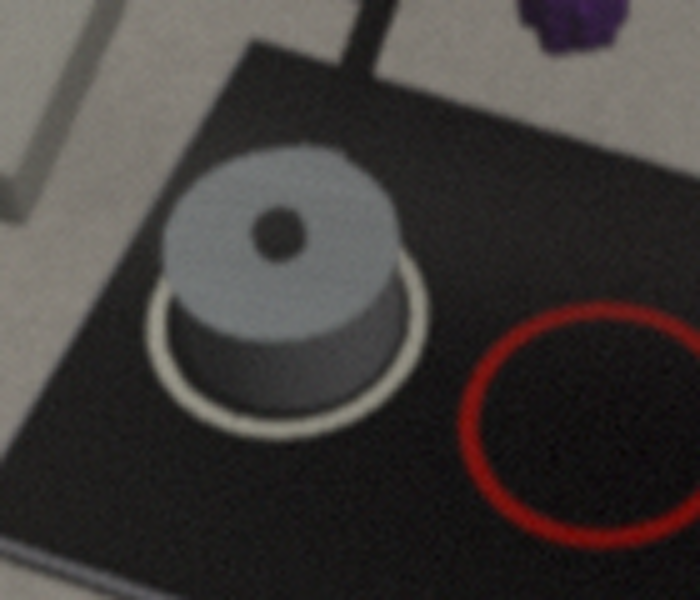

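View pics/w26.png

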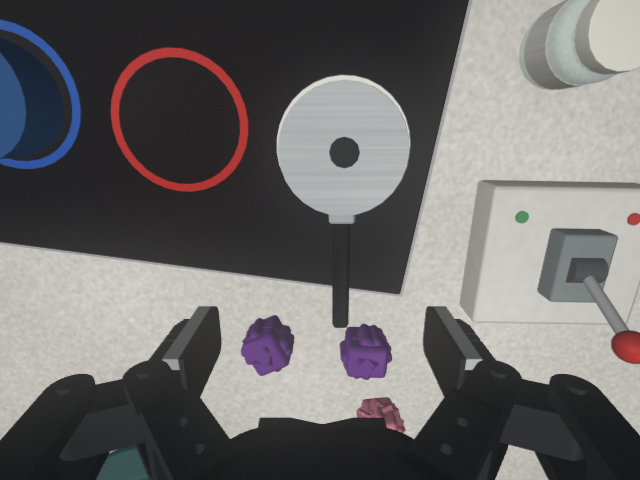

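```bash
python3 g.py .559 .158 .19 -96
```

```text
t 31.7 p [ 0.4989 -0.1511  0.2363] jaw -81.3 F [ 0.2  0.4 -0.5] open 0.999 q7 -73.7 N 7
[2.1, 0.0, 0.0, 0.0065, 0.0152, -0.0424, 1]
[2.1, 0.0, 0.0, 0.0066, 0.0136, -0.0429, 1]
[2.1, 0.0, 0.0, 0.0066, 0.012, -0.0433, 1]
[2.1, 0.0, 0.0, 0.0066, 0.0104, -0.0438, 1]
[2.1, 0.0, 0.0, 0.0066, 0.0088, -0.0441, 1]
[2.1, 0.0, 0.0, 0.0066, 0.0072, -0.0444, 1]
[2.1, 0.0, 0.0, 0.0066, 0.0056, -0.0446, 1]
```

>>> step_arm([
  [[2.1, 0, 0, 0.005, 0.014, -0.042, 1], [2.1, 0, 0, 0.005, 0.013, -0.043, 1], [2.1, 0, 0, 0.006, 0.011, -0.043, 1], [2.1, 0, 0, 0.006, 0.009, -0.044, 1], [2.1, 0, 0, 0.006, 0.008, -0.044, 1]],
])

```text
clock: 32.2
tcp_pos: [0.5363, 0.0647, 0.205]
orientation: [-55.9, 89.5, -149.0]
force: [1.1, -0.7, -0.8]
opening: 1.0
```

```bash
python3 g.py .559 .158 .17 -96;  python3 meas.py
python3 - <<'E'
from m import *
c=cam('top'); save(c,'t27.png',(330,180,440,320),5)
E
```

```text
t 32.2 p [0.5363 0.0647 0.205 ] jaw -93.1 F [ 1.1 -0.7 -0.8] open 1.0 q7 -112.4 N 3
[0.9, 0.1, 0.1, 0.0115, 0.0059, -0.0315, 1]
[0.9, 0.1, 0.1, 0.0115, 0.0054, -0.0316, 1]
[0.9, 0.1, 0.1, 0.0116, 0.0048, -0.0316, 1]
top
white [ 0.5627 -0.1651] rms 0.0034 520
red [ 0.6048 -0.1101] rms 0.011 226
blue few 0
panlid [ 0.5644 -0.1591  0.0533] 145
potlid [  4.4123 -34.6156  35.0388] 6
handle ang 6.52 y at .443 -0.1754 x 0.409 0.498 71
scene
white [ 0.5635 -0.159 ] rms 0.0032 429
red [0.562 0.001] rms 0.0041 867
blue [0.5595 0.1604] rms 0.0025 368
panlid [ 0.5641 -0.1574  0.0529] 123
potlid [0.559  0.1589 0.053 ] 131
bar (array([0.5576, 0.1588]), 60, 15, -6.4, 169)
handle ang 9.44 y at .443 -0.1757 x 0.394 0.498 219
```

View pics/t27.png

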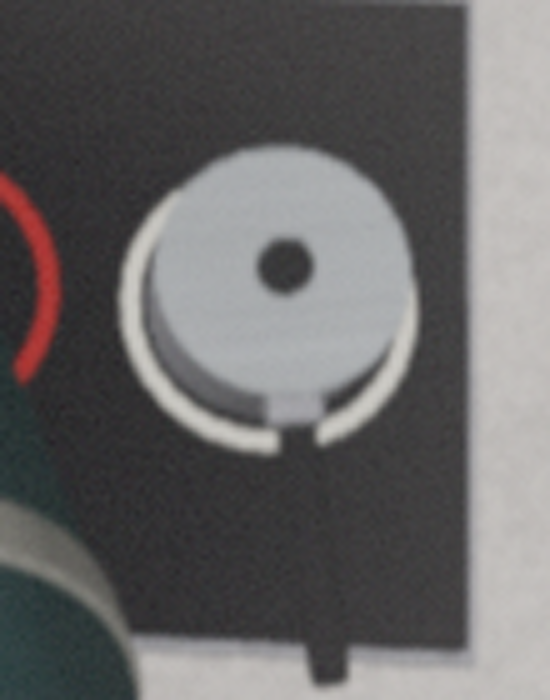

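```bash
python3 g.py .505 -.13 .26 -90
```

```text
t 32.35 p [0.536  0.0664 0.2047] jaw -92.8 F [ 0.  -1.  -0.4] open 0.999 q7 -112.1 N 5
[-0.6, 0.0, 0.1, -0.0109, -0.0044, 0.0396, 1]
[-0.6, 0.0, 0.1, -0.0109, -0.0048, 0.0395, 1]
[-0.6, 0.0, 0.1, -0.011, -0.0051, 0.0395, 1]
[-0.6, 0.0, 0.1, -0.011, -0.0055, 0.0394, 1]
[-0.6, 0.0, 0.1, -0.011, -0.0058, 0.0393, 1]
```

>>> step_arm([
  [[-0.6, 0, 0, -0.01, -0.0045, 0.038, 1], [-0.6, 0, 0, -0.01, -0.005, 0.038, 1], [-0.6, 0, 0, -0.01, -0.005, 0.038, 1], [-0.6, 0, 0, -0.01, -0.0055, 0.03, 1], [0, 0, 0, 0, 0, 0, 1]],
])

```text
clock: 32.85
tcp_pos: [0.5073, -0.0871, 0.2445]
orientation: [-72.6, 89.2, -163.1]
force: [0.6, 0.1, -1.3]
opening: 1.001
```

```bash
cat > wm.py <<'E'
from m import *
from scipy.optimize import least_squares
def wm(name,lid=(.564,-.158),zl=.084,color='white',tag='w'):
    c=cam('wrist'); save(c,name)
    P=cloud(c);hsv,z,ok=objs(c,P); H,S,V=hsv[...,0].astype(int),hsv[...,1],hsv[...,2]
    v,u=np.mgrid[0:480,0:640]
    Rm=rot(c['orientation']);e=np.array(c['eye'])
    d=np.stack([(u-c['cx'])/c['fx'],-(v-c['cy'])/c['fy'],-np.ones_like(u,float)],-1)@Rm.T
    pl=lambda h:e+d*((h-e[2])/d[...,2])[...,None]
    G=pl(.02)
    mk={'white':(S<60)&(V>120),'red':((H<8)|(H>172))&(S>110)}[color]
    rr=np.hypot(G[...,0]-lid[0],G[...,1]-lid[1])
    m=ok&mk&(abs(z-.02)<.006)&(rr<.085)&(rr>.045)
    q=G[m][:,:2]
    r=least_squares(lambda p:np.hypot(q[:,0]-p[0],q[:,1]-p[1])-.062,lid,loss='soft_l1',f_scale=.003)
    print('eye',e.round(3),'ring',r.x.round(4),len(q),'rms',np.sqrt(np.mean(r.fun**2)).round(4))
    zz=z[ok&(rr<.07)&(z>zl-.015)&(z<zl+.006)]; print('lid z',np.median(zz).round(4),'slab',np.median(z[ok&(abs(z-.02)<.01)]).round(4))
    mk={'white':(S<60)&(V>80),'red':(H>95)&(H<125)&(S>90)}[color]
    m=(ok&mk&(abs(z-zl)<.008)).astype(np.uint8)
    m=cv2.morphologyEx(m,cv2.MORPH_CLOSE,np.ones((9,9)));m=cv2.morphologyEx(m,cv2.MORPH_OPEN,np.ones((5,5)))
    Q=pl(zl)
    nl,l,st,_=cv2.connectedComponentsWithStats(m); 
    i=1+np.argmax(st[1:,4]);cn,_=cv2.findContours((l==i).astype(np.uint8),cv2.RETR_EXTERNAL,cv2.CHAIN_APPROX_NONE)
    k=max(cn,key=cv2.contourArea)[:,0];k=k[(k[:,1]>1)&(k[:,1]<478)]; q=Q[k[:,1],k[:,0],:2]
    r2=least_squares(lambda p:np.hypot(q[:,0]-p[0],q[:,1]-p[1])-p[2],[*lid,.052],loss='soft_l1',f_scale=.002)
    print('lid',r2.x.round(4),len(q),'lid-ring',(r2.x[:2]-r.x).round(4))
E
python3 -c "
from wm import *
wm('w28.png')
"; python3 g.py .505 -.2 .26 -90
```

```text
eye [ 0.587 -0.086  0.387] ring [ 0.5615 -0.1609] 1630 rms 0.0027
lid z 0.0847 slab 0.0207
lid [ 0.561  -0.1574  0.0536] 378 lid-ring [-0.0005  0.0035]
t 32.9 p [ 0.5074 -0.0853  0.2439] jaw -90.4 F [0.5 0.  0. ] open 1.0 q7 -90.3 N 3
[-0.1, 0.1, 0.3, -0.0052, -0.0006, 0.0383, 1]
[-0.1, 0.1, 0.3, -0.0053, -0.0007, 0.0383, 1]
[-0.1, 0.1, 0.3, -0.0053, -0.0007, 0.0383, 1]
```

View pics/w28.png

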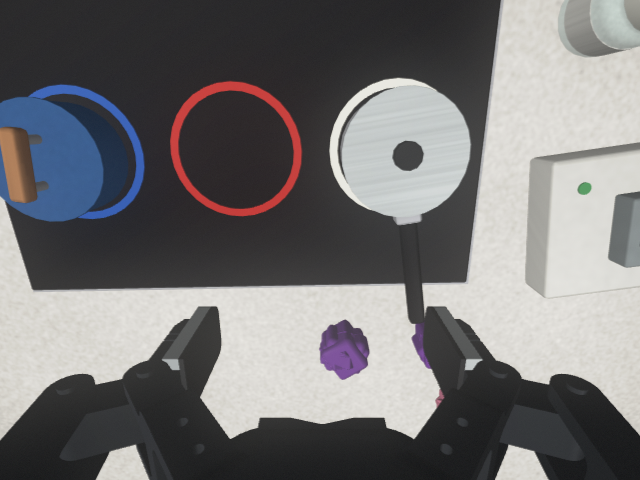

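>>> step_arm([
  [[-2, 0, 0, -0.004, -0.001, 0.04, 1], [-2, 0, 0, -0.003, -0.001, 0.04, 1], [-2, 0, 0, 0, -0.001, 0.03, 1], [-2, 0, 0, 0, -0.001, 0.01, 1], [0, 0, 0, 0.001, 0, 0, 1]],
])

```text
clock: 33.4
tcp_pos: [0.5055, -0.2083, 0.2485]
orientation: [-90.5, 89.1, -172.6]
force: [0.5, 0.9, 0.9]
opening: 1.004
```

```bash
python3 -c "
from wm import *
wm('w29.png')
"; python3 g.py .4508 -.1752 .13 -81
```

```text
eye [ 0.585 -0.196  0.39 ] ring [ 0.5615 -0.1609] 1488 rms 0.0023
lid z 0.0846 slab 0.0207
lid [ 0.561  -0.1576  0.0535] 377 lid-ring [-0.0006  0.0033]
t 33.45 p [ 0.5054 -0.2075  0.2483] jaw -82.1 F [-0.1 -0.   0.1] open 1.002 q7 -69.2 N 3
[-0.4, -0.0, 0.3, 0.0397, -0.0159, -0.0131, 1]
[-0.4, -0.0, 0.3, 0.0396, -0.016, -0.0133, 1]
[-0.4, -0.0, 0.3, 0.0395, -0.0162, -0.0134, 1]
```

View pics/w29.png

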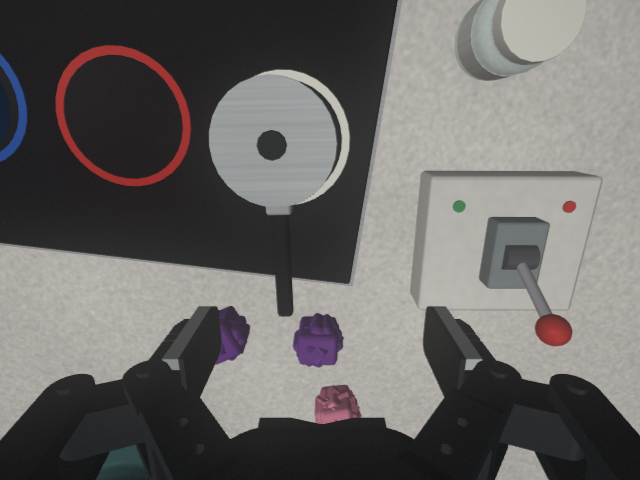

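>>> step_arm([
  [[0, 0, 0.3, 0.03, -0.018, -0.013, 1], [0, 0, 0.3, 0.035, -0.018, -0.013, 1], [0, 0, 0.3, 0.035, -0.014, -0.01, 1], [0, 0, 0, 0.001, 0, 0, 1], [0, 0, 0, 0.001, 0, 0, 1]],
])

```text
clock: 33.95
tcp_pos: [0.4485, -0.1715, 0.1436]
orientation: [155.8, 89.9, 73.7]
force: [0.9, -0.5, 0.5]
opening: 0.996
```

```bash
python3 g.py .4508 -.1752 .048 -81
python3 - <<'E'
from m import *
c=cam('wrist'); save(c,'w30.png',None,.7)
E
```

```text
t 33.95 p [ 0.4485 -0.1715  0.1436] jaw -82.1 F [ 0.9 -0.5  0.5] open 0.996 q7 -72.2 N 2
[-0.5, -0.0, -0.0, 0.0478, 0.0008, 0.0021, 1]
[-0.5, -0.0, -0.0, 0.0478, 0.0008, 0.002, 1]
```

View pics/w30.png

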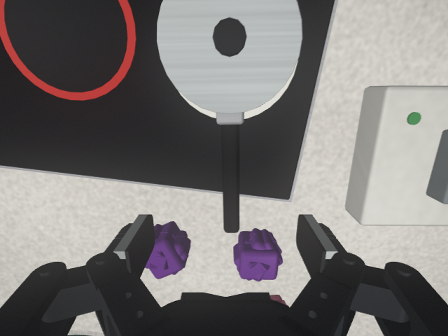

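>>> step_arm([
  [[0.5, 0, 0, 0.034, 0, 0.002, 1], [0.3, 0, 0, 0.034, 0, 0.002, 1], [0, 0, 0, 0.02, 0, 0.001, 1], [0, 0, 0, 0.002, -0.001, 0.001, 0.3], [0, 0, 0, 0.002, 0, 0, -0.2]],
])

```text
clock: 34.5
tcp_pos: [0.4555, -0.1782, 0.0543]
orientation: [72.6, 89.4, -10.3]
force: [0.4, 0.9, -0.2]
opening: 0.694
```

>>> step_arm([
  [[0, 0, 0, 0.001, 0, 0, -0.4], [0, 0, 0, 0.001, 0, 0, -0.5], [0, 0, 0, 0.001, 0, 0, -0.5]],
])

```text
clock: 34.8
tcp_pos: [0.4576, -0.1788, 0.0541]
orientation: [68.6, 89.2, -14.3]
force: [-0.4, 2.1, 0.6]
opening: 0.255
```

```bash
python3 g.py .4508 -.1752 .046 -81
python3 - <<'E'
from m import *
c=cam('wrist'); save(c,'w31.png',None,.7)
E
```

```text
t 34.8 p [ 0.4576 -0.1788  0.0541] jaw -82.9 F [-0.4  2.1  0.6] open 0.255 q7 -77.2 N 1
[-1.9, 0.3, -0.8, 0.008, -0.0064, -0.0044, 1]
```

View pics/w31.png

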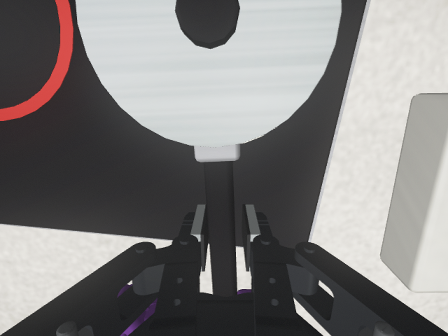

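>>> step_arm([
  [[-1.9, 0, -0.8, 0.006, -0.003, -0.001, -0.5], [0, 0, 0, 0.004, -0.002, 0, -0.5], [0, 0, 0, 0.0005, 0, 0, -0.5], [0, 0, 0, 0.0005, 0, 0, -0.5]],
])

```text
clock: 35.25
tcp_pos: [0.4523, -0.1786, 0.0425]
orientation: [-12.1, 89.6, -93.0]
force: [-0.6, -0.5, -0.5]
opening: 0.248
```

```bash
python3 g.py .4508 -.1752 .046 -81; python3 meas.py scene | egrep 'white|pan'
python3 - <<'E'
from m import *
c=cam('wrist'); save(c,'w32.png',None,.7)
E
```

```text
t 35.25 p [ 0.4523 -0.1786  0.0425] jaw -80.8 F [-0.6 -0.5 -0.5] open 0.248 q7 -76.3 N 1
[0.2, 0.3, 0.1, -0.0035, -0.001, -0.0036, 1]
white [ 0.5636 -0.1588] rms 0.0032 430
panlid [ 0.5642 -0.1576  0.0529] 123
```

View pics/w32.png

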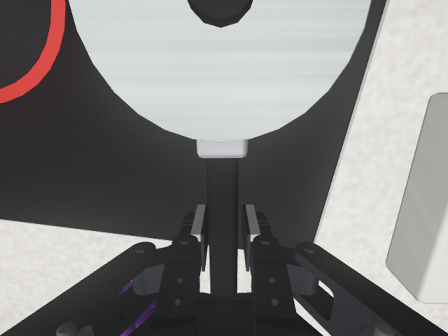

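>>> step_arm([
  [[0, 0, 0, -0.0015, 0, 0, -1], [0, 0, 0, 0, 0, 0, -1], [0, 0, 0, 0, 0, 0, -1]],
])

```text
clock: 35.65
tcp_pos: [0.4523, -0.1784, 0.0442]
orientation: [-13.8, 89.7, -94.6]
force: [1.3, 0.4, -3.3]
opening: 0.177
```

>>> step_arm([
  [[0, 0, 0, 0, 0, 0.002, -1], [0, 0, 0, 0, 0.0005, 0.002, -1]],
])

```text
clock: 35.85
tcp_pos: [0.4532, -0.1821, 0.0442]
orientation: [-19.1, 89.7, -99.9]
force: [-0.8, 0.8, -2.0]
opening: 0.176
```

```bash
python3 meas.py scene | egrep 'white|pan'; python3 g.py .4508 -.1752 .046 -81
```

```text
white [ 0.5637 -0.1589] rms 0.0032 432
panlid [ 0.5651 -0.1617  0.0528] 124
t 35.9 p [ 0.4533 -0.1825  0.0441] jaw -80.8 F [-0.4 -0.2 -2.7] open 0.177 q7 -75.7 N 1
[0.2, 0.3, 0.1, -0.0019, -0.0013, -0.0076, 1]
```

>>> step_arm([
  [[0, 0, 0, 0.0005, 0, 0, -0.5], [0, 0, 0, 0.0005, 0, 0, -0.4], [0, 0, 0, 0, 0, 0, 0.2], [0, 0, 0, -0.02, 0, 0, 0.6], [0, 0, 0, -0.045, 0, 0, 1]],
])

```text
clock: 36.4
tcp_pos: [0.4513, -0.1816, 0.1056]
orientation: [-78.4, 89.6, -159.2]
force: [-0.2, -0.9, 0.5]
opening: 0.799
```

>>> step_arm([
  [[0, 0, 0, -0.045, 0, 0, 1], [0, 0, 0, -0.045, 0, 0, 1], [3, 0, 0, -0.04, 0.02, -0.03, 1], [3, 0, 0, 0, 0.03, -0.04, 1], [2, 0, 0, 0, 0, -0.02, 1]],
])

```text
clock: 36.9
tcp_pos: [0.4927, -0.0889, 0.2426]
orientation: [15.7, 89.7, -73.8]
force: [-0.9, -0.3, 0.5]
opening: 1.001
```

```bash
python3 -c "
from wm import *
wm('w33.png')
"; python3 meas.py scene; python3 g.py .56 .158 .17 -96
```

```text
eye [ 0.571 -0.086  0.386] ring [ 0.5611 -0.1602] 2046 rms 0.0039
lid z 0.0847 slab 0.0207
lid [ 0.562  -0.1621  0.0536] 388 lid-ring [ 0.0009 -0.0019]
scene
white [ 0.5636 -0.1589] rms 0.0032 426
red [0.5619 0.0009] rms 0.004 862
blue [0.5595 0.1604] rms 0.0024 373
panlid [ 0.5652 -0.162   0.053 ] 123
potlid [0.5587 0.1589 0.0529] 132
bar (array([0.558 , 0.1589]), 62, 15, -5.8, 169)
handle ang 9.87 y at .443 -0.1821 x 0.396 0.498 221
t 37.0 p [ 0.4911 -0.0891  0.2421] jaw -89.3 F [ 0.2 -0.6  0.1] open 0.997 q7 -88.3 N 6
[1.1, 0.1, -0.0, 0.0118, 0.012, -0.0411, 1]
[1.1, 0.1, -0.0, 0.0118, 0.0112, -0.0413, 1]
[1.1, 0.1, -0.0, 0.0119, 0.0104, -0.0415, 1]
[1.1, 0.1, -0.0, 0.0119, 0.0095, -0.0417, 1]
[1.1, 0.1, -0.0, 0.0119, 0.0087, -0.0419, 1]
[1.1, 0.1, -0.0, 0.012, 0.0079, -0.042, 1]
```

View pics/w33.png

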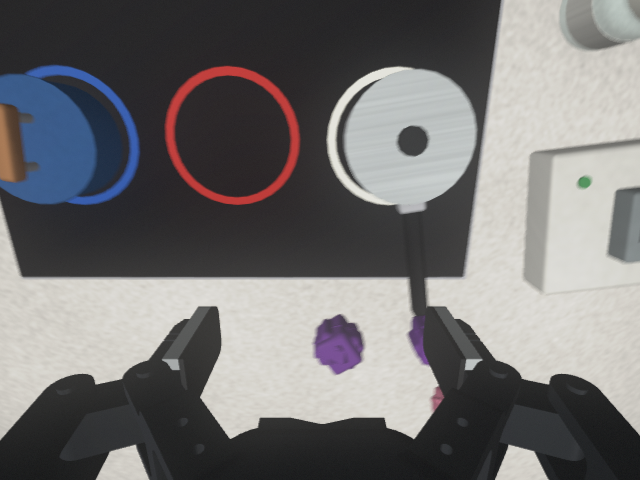

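>>> step_arm([
  [[1.1, 0, 0, 0.006, 0.012, -0.042, 1], [1.1, 0, 0, 0.006, 0.011, -0.042, 1], [1.1, 0, 0, 0.006, 0.01, -0.042, 1], [1.1, 0, 0, 0.01, 0.0095, -0.042, 1], [1.1, 0, 0, 0.01, 0.009, -0.042, 1]],
])

```text
clock: 37.5
tcp_pos: [0.551, 0.1163, 0.2022]
orientation: [20.1, 89.4, -75.6]
force: [0.5, 0.0, 0.7]
opening: 1.001
```

```bash
python3 g.py .559 .1585 .17 -96
```

```text
t 37.5 p [0.551  0.1163 0.2022] jaw -95.7 F [0.5 0.  0.7] open 1.001 q7 -121.9 N 2
[0.2, 0.3, -0.1, 0.0159, 0.0019, -0.0216, 1]
[0.2, 0.3, -0.1, 0.016, 0.0018, -0.0215, 1]
```

>>> step_arm([
  [[0, 0.3, 0, 0.014, 0.001, -0.021, 1], [0, 0.3, 0, 0.014, 0.001, -0.014, 1], [0, 0, 0, 0.002, 0, 0, 1], [0, 0, 0, 0.001, 0, 0, 1]],
])

```text
clock: 37.9
tcp_pos: [0.5564, 0.1556, 0.1677]
orientation: [160.8, 89.9, 65.5]
force: [1.6, -0.6, 0.2]
opening: 1.002
```

Run:
```python
from m import *
c=cam('wrist'); save(c,'w34.png')
P=cloud(c);hsv,z,ok=objs(c,P)
m=ok&(abs(z-.101)<.008)&(hsv[...,0]<25)&(hsv[...,1]>80)&(P[...,0]>.45)&(P[...,0]<.68); print(rect(P,m))
from g import plan
plan([.559,.1585,.079],-96)
```

```text
(array([0.5422, 0.2889]), 290, 122, -75.0, 5780)
t 37.95 p [0.5564 0.1555 0.1677] jaw -95.3 F [-0.2  0.1 -0.5] open 0.999 q7 -126.3 N 2
[0.3, -0.1, -0.0, 0.0444, 0.0012, -0.0016, 1]
[0.3, -0.1, -0.0, 0.0444, 0.0012, -0.0016, 1]
```

View pics/w34.png

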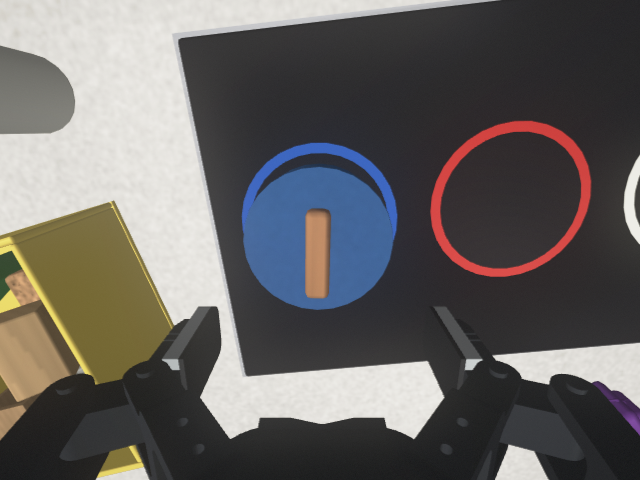

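>>> step_arm([
  [[0, 0, 0, 0.03, 0, -0.002, 1], [0, 0, 0, 0.03, 0, -0.001, 0.4], [0, 0, 0, 0.014, 0, -0.001, 0], [0, 0, 0, 0.002, 0, 0, -0.3], [0, 0, 0, 0.001, 0, 0, -0.4]],
])

```text
clock: 38.45
tcp_pos: [0.5599, 0.1542, 0.0927]
orientation: [96.1, 89.6, 0.4]
force: [-0.1, -0.5, 0.1]
opening: 0.331
```

>>> step_arm([
  [[0, 0, 0, 0.001, 0, 0, -0.4], [0, 0, 0, 0.001, 0, 0, -0.4]],
])

```text
clock: 38.65
tcp_pos: [0.561, 0.154, 0.0927]
orientation: [97.7, 89.5, 2.0]
force: [-0.5, 0.1, 0.5]
opening: 0.299
```

Run:
```python
from m import *
c=cam('wrist'); save(c,'w35.png')
from g import plan
plan([.559,.1585,.079],-96)
```

```text
t 38.7 p [0.561  0.1539 0.0926] jaw -95.7 F [ 0.5  0.1 -0.1] open 0.299 q7 -129.6 N 1
[0.3, -0.1, -0.5, 0.0136, -0.0026, -0.0044, 1]
```

View pics/w35.png

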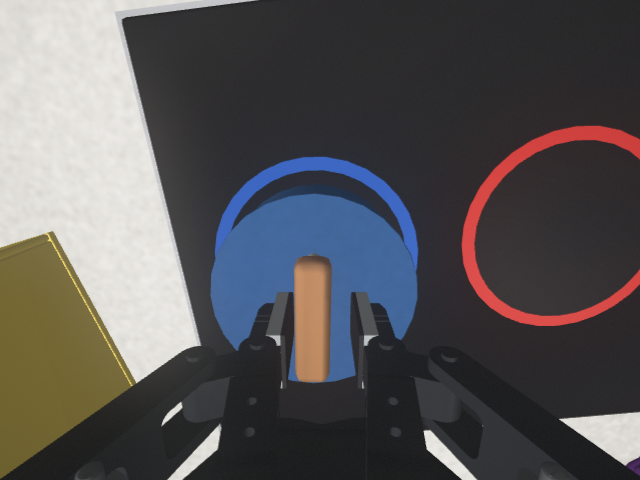

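>>> step_arm([
  [[0, 0, -0.3, 0.003, -0.001, -0.003, -0.4], [0, 0, 0, 0.008, 0, 0, -0.4], [0, 0, 0, 0.003, 0, 0, -0.4], [0, 0, 0, 0.001, 0, 0, -0.4]],
])

```text
clock: 39.1
tcp_pos: [0.5608, 0.1576, 0.0774]
orientation: [108.3, 89.7, 12.6]
force: [0.2, 0.3, 0.4]
opening: 0.303
```

Run:
```python
from m import *
c=cam('wrist'); save(c,'w36.png',None,.7)
from g import plan
plan([.559,.1585,.079],-96)
```

```text
t 39.15 p [0.5608 0.1575 0.0773] jaw -95.7 F [-0.9 -0.7 -0.9] open 0.299 q7 -130.4 N 1
[0.3, -0.1, -0.3, -0.0017, -0.0018, -0.0008, 1]
```

View pics/w36.png

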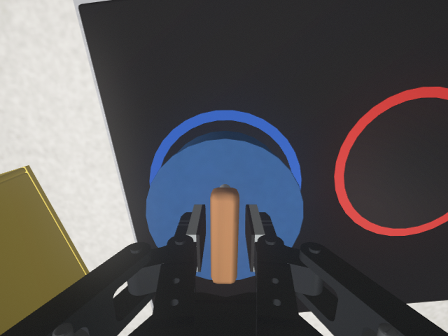

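Centred on the bar (bar at column 224, pads about 226). Close on it.

>>> step_arm([
  [[0, 0, 0, 0, 0, 0, -1], [0, 0, 0, 0.0005, 0, 0, -1], [0, 0, 0, 0.0005, 0, 0, -1]],
])

```text
clock: 39.45
tcp_pos: [0.5608, 0.1577, 0.0773]
orientation: [103.3, 89.7, 7.6]
force: [-4.0, -0.6, 9.8]
opening: 0.176
```

```bash
python3 meas.py scene; python3 g.py .563 -.0025 .0775 -95.7 -1 15 | head -2
```

```text
scene
white [ 0.5636 -0.1589] rms 0.0032 433
red [0.5619 0.0008] rms 0.0041 870
blue [0.5596 0.1604] rms 0.0025 378
panlid [ 0.5652 -0.162   0.0531] 123
potlid [0.5662 0.1585 0.0467] 144
bar (array([0.5643, 0.1575]), 48, 18, -9.3, 120)
handle ang 10.17 y at .443 -0.182 x 0.396 0.498 224
t 39.5 p [0.5608 0.1577 0.0773] jaw -95.7 F [-3.9 -0.9  9.5] open 0.17 q7 -130.5 N 15
[0.0, -0.0, -0.0, -0.0, 0.0012, 0.0106, -1.0]
```

>>> step_arm([
  [[0, 0, 0, 0, 0.0012, 0.009, -1], [0, 0, 0, 0, 0.0012, 0.01, -1], [0, 0, 0, 0, 0.0012, 0.01, -1]],
])

```text
clock: 39.8
tcp_pos: [0.5612, 0.1285, 0.0774]
orientation: [115.2, 89.7, 19.7]
force: [0.4, 3.1, -0.6]
opening: 0.177
```

>>> step_arm([
  [[0, 0, 0, 0.0004, 0.0012, 0.01, -1], [0, 0, 0, 0.0003, 0.0012, 0.01, -1], [0, 0, 0, 0.0002, 0.0012, 0.01, -1], [0, 0, 0, 0.0002, 0.0012, 0.01, -1]],
])

```text
clock: 40.2
tcp_pos: [0.5632, 0.0853, 0.0774]
orientation: [120.1, 89.5, 24.5]
force: [-0.9, 4.3, 4.3]
opening: 0.174
```

>>> step_arm([
  [[0, 0, 0, 0.0002, 0.0012, 0.01, -1], [0, 0, 0, 0.0002, 0.0012, 0.01, -1], [0, 0, 0, 0.0002, 0.0012, 0.01, -1], [0, 0, 0, 0.0002, 0.0012, 0.01, -1]],
])

```text
clock: 40.6
tcp_pos: [0.5649, 0.042, 0.0774]
orientation: [121.0, 89.3, 25.4]
force: [0.3, 5.7, 5.3]
opening: 0.174
```

```bash
python3 g.py .5638 -.0018 .0775 -95.7 -1 3 | head -2;python3 meas.py scene
```

```text
t 40.6 p [0.5649 0.042  0.0774] jaw -95.6 F [0.3 5.7 5.3] open 0.174 q7 -118.5 N 3
[0.0, -0.1, -0.2, -0.0001, 0.0011, 0.0146, -1.0]
scene
white [ 0.5636 -0.1589] rms 0.0032 434
red [0.5621 0.001 ] rms 0.004 451
blue [0.5598 0.1604] rms 0.0025 584
panlid [ 0.5654 -0.1619  0.053 ] 125
potlid [0.567  0.0439 0.0493] 141
bar (array([0.5744, 0.0412]), 37, 18, -11.4, 91)
handle ang 9.88 y at .443 -0.1821 x 0.396 0.498 220
```

>>> step_arm([
  [[0, 0, 0, 0.0002, 0.0006, 0.01, -1], [0, 0, 0, 0.0001, 0.0006, 0.01, -1], [0, 0, 0, 0.0001, 0.0006, 0.01, -1], [0, 0, 0, 0.0001, 0.0006, 0.008, -1], [0, 0, 0, 0, 0, 0.001, -1]],
])

```text
clock: 41.15
tcp_pos: [0.564, -0.0028, 0.0774]
orientation: [117.2, 89.3, 21.5]
force: [0.8, 4.4, 3.2]
opening: 0.172
```

```bash
python3 g.py .5638 -.0018 .0775 -95.7 -1 | head -2;python3 - <<'E'
from m import *
c=cam('scene'); save(c,'s37.png',(250,200,390,320),5)
E
```

```text
t 41.15 p [ 0.564  -0.0028  0.0774] jaw -95.8 F [0.8 4.4 3.2] open 0.172 q7 -113.9 N 1
[-0.1, -0.3, -0.7, -0.0001, -0.0003, -0.001, -1.0]
```

View pics/s37.png

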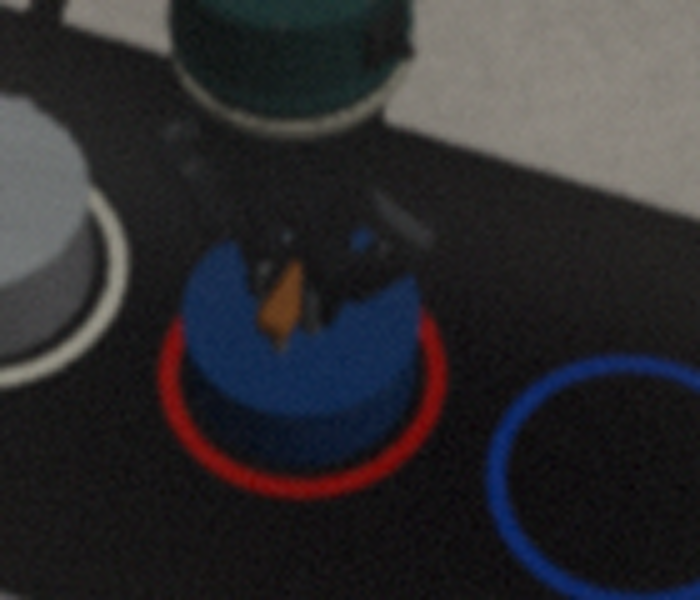

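>>> step_arm([
  [[0, 0, 0, 0, 0, 0, -0.5], [0, 0, 0, 0, 0, 0, -0.4], [0, 0, 0, 0, 0, 0, 0], [0, 0, 0, -0.02, 0, 0, 0.3], [0, 0, 0, -0.045, 0, 0, 0.8]],
])

```text
clock: 41.7
tcp_pos: [0.5593, -0.0039, 0.1379]
orientation: [178.6, 89.8, 82.8]
force: [0.9, -0.4, 0.8]
opening: 0.796
```

>>> step_arm([
  [[0, 0, 0, -0.045, 0, 0, 1], [0, 0, 0, -0.045, 0, 0, 1], [-3, 0, 0, -0.03, -0.03, 0.02, 1], [-3, 0, 0, 0, -0.03, 0.02, 1], [0, 0, 0, 0, 0, 0, 1]],
])

```text
clock: 42.2
tcp_pos: [0.4955, -0.0395, 0.2668]
orientation: [115.5, 89.7, 26.2]
force: [0.7, -0.1, 0.6]
opening: 1.0
```

```bash
python3 -c "
from wm import *
wm('w38.png',(.562,0),.07,'red')
"; python3 meas.py; python3 g.py .40 -.41 .22 -90 -1
```

```text
eye [ 0.573 -0.038  0.41 ] ring [ 0.5606 -0.0006] 1756 rms 0.0027
lid z 0.0706 slab 0.0207
lid [ 0.5597 -0.0008  0.053 ] 330 lid-ring [-0.0009 -0.0002]
top
white few 19
red [ 0.5593 -0.003 ] rms 0.0026 62
blue [0.5591 0.1556] rms 0.0023 451
panlid [ 0.5712 -0.1092  0.1052] 44
potlid none
scene
white [ 0.5635 -0.159 ] rms 0.0032 423
red [0.5618 0.0007] rms 0.004 555
blue [0.5598 0.1604] rms 0.0025 572
panlid [ 0.5652 -0.162   0.053 ] 122
potlid [ 0.5619 -0.0014  0.0528] 126
bar (array([ 0.5606, -0.0016]), 58, 15, -5.1, 152)
handle ang 10.04 y at .443 -0.1821 x 0.396 0.498 221
t 42.35 p [ 0.498  -0.0371  0.2662] jaw -89.3 F [ 0.3 -0.3 -0.7] open 0.997 q7 -94.1 N 9
[0.1, -0.0, -0.0, 0.0049, -0.0114, 0.0413, -1.0]
[0.1, -0.0, -0.0, 0.0049, -0.0113, 0.0413, -1.0]
[0.1, -0.0, -0.0, 0.0049, -0.0113, 0.0413, -1.0]
[0.1, -0.0, -0.0, 0.005, -0.0112, 0.0414, -1.0]
[0.1, -0.0, -0.0, 0.005, -0.0112, 0.0414, -1.0]
[0.1, -0.0, -0.0, 0.005, -0.0111, 0.0414, -1.0]
[0.1, -0.0, -0.0, 0.0051, -0.0111, 0.0414, -1.0]
[0.1, -0.0, -0.0, 0.0051, -0.011, 0.0414, -1.0]
[0.1, -0.0, -0.0, 0.0051, -0.0109, 0.0414, -1.0]
```

View pics/w38.png

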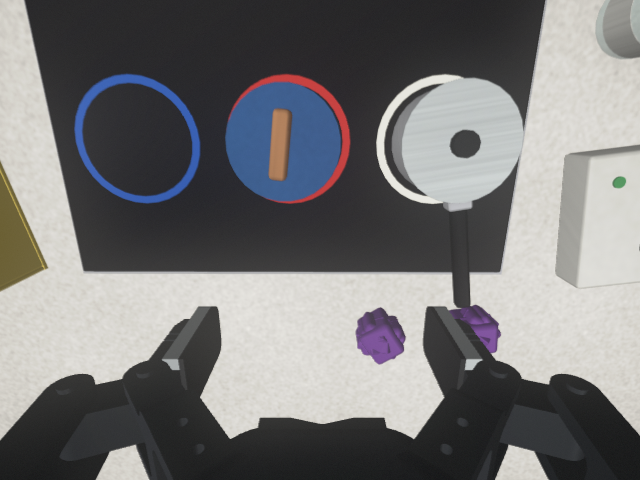

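>>> step_arm([
  [[0, 0, 0, 0, -0.012, 0.045, -1], [0, 0, 0, 0, -0.012, 0.045, -1], [0, 0, 0, 0, -0.012, 0.045, -1], [0, 0, 0, 0, -0.012, 0.045, -1], [0, 0, 0, 0, -0.012, 0.045, -1]],
])

```text
clock: 42.85
tcp_pos: [0.445, -0.2613, 0.2618]
orientation: [157.3, 89.4, 68.9]
force: [1.3, -1.1, 0.1]
opening: 0.145
```

```bash
python3 g.py .395 -.407 .22 -86 -1
```

```text
t 42.85 p [ 0.445  -0.2613  0.2618] jaw -88.4 F [ 1.3 -1.1  0.1] open 0.145 q7 -65.5 N 4
[-0.6, -0.1, -0.1, 0.01, -0.0135, 0.0362, -1.0]
[-0.6, -0.1, -0.1, 0.0101, -0.0139, 0.036, -1.0]
[-0.6, -0.1, -0.1, 0.0102, -0.0143, 0.0358, -1.0]
[-0.6, -0.1, -0.1, 0.0103, -0.0146, 0.0357, -1.0]
```

>>> step_arm([
  [[-1, 0, 0, 0, -0.016, 0.037, -1], [-1, 0, 0, 0.008, -0.016, 0.037, -1], [-1, 0, 0, 0.01, -0.016, 0.036, -1], [-1, 0, 0, 0.01, -0.015, 0.026, -1], [0, 0, 0, 0, 0, 0, -1]],
])

```text
clock: 43.35
tcp_pos: [0.3876, -0.4097, 0.226]
orientation: [177.5, 89.2, 93.0]
force: [0.8, -0.6, 0.0]
opening: -0.001
```

```bash
python3 g.py .392 -.411 .122 -84 -1
```

```text
t 43.35 p [ 0.3876 -0.4097  0.226 ] jaw -84.5 F [ 0.8 -0.6  0. ] open -0.001 q7 -45.9 N 3
[-0.2, -0.3, -0.0, 0.0346, 0.0014, 0.0011, -1.0]
[-0.2, -0.3, -0.0, 0.0347, 0.0014, 0.0009, -1.0]
[-0.2, -0.3, -0.0, 0.0347, 0.0014, 0.0008, -1.0]
```

>>> step_arm([
  [[0, -0.3, 0, 0.034, 0, 0.001, -1], [0, -0.3, 0, 0.034, 0, 0.001, -1], [0, -0.3, 0, 0.03, 0, 0.001, -1], [0, 0, 0, 0.002, 0, 0, -1]],
])

```text
clock: 43.75
tcp_pos: [0.392, -0.4099, 0.1205]
orientation: [142.0, 89.9, 57.5]
force: [-0.3, 0.8, 0.5]
opening: 0.001
```

```bash
python3 - <<'E'
from m import *
c=cam('scene'); save(c,'s39.png',(110,130,240,250),5)
E
python3 g.py .50 -.40 .122 -84 -1
```

```text
t 43.8 p [ 0.3928 -0.4103  0.1222] jaw -84.5 F [ 0.4 -0.2 -0.1] open 0.004 q7 -49.0 N 3
[-0.2, 0.0, -0.0, 0.0001, 0.0359, 0.0, -1.0]
[-0.2, 0.0, -0.0, 0.0001, 0.0359, 0.0001, -1.0]
[-0.2, 0.0, -0.0, 0.0001, 0.0359, 0.0002, -1.0]
```

View pics/s39.png

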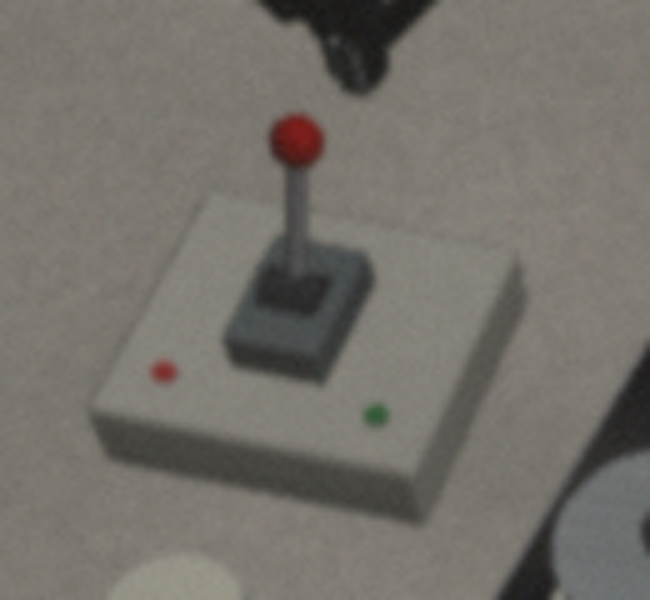

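>>> step_arm([
  [[0, 0, 0, 0.0005, 0.028, 0, -1], [0, 0, 0, 0.0005, 0.028, 0, -1], [0, 0, 0, 0.0005, 0.026, 0, -1], [0, 0, 0, 0.0005, 0.01, 0, -1]],
])

```text
clock: 44.2
tcp_pos: [0.4894, -0.4016, 0.1261]
orientation: [54.7, 89.7, -29.9]
force: [-1.5, -0.5, -0.4]
opening: -0.001
```

>>> step_arm([
  [[0, 0, 0, 0.001, 0.008, 0, -1], [0, 0, 0, 0.001, 0.006, 0, -1], [0, 0, 0, 0.001, 0.006, 0, -1]],
])

```text
clock: 44.5
tcp_pos: [0.5047, -0.4011, 0.1244]
orientation: [-74.9, 89.6, -159.6]
force: [-53.6, 1.4, 30.2]
opening: -0.002
```

>>> step_arm([
  [[0, 0, 0, 0, -0.02, 0, -1], [0, 0, 0, 0, -0.03, 0, -1], [0, 0, 0, -0.04, -0.03, 0, -1], [0, 0, 0, -0.045, -0.02, 0, -1], [0, 0, 0, -0.03, 0, 0, -1]],
])

```text
clock: 45.0
tcp_pos: [0.397, -0.4106, 0.2401]
orientation: [-104.5, 89.1, 170.6]
force: [1.5, -0.9, -0.3]
opening: 0.0
```

>>> step_arm([
  [[0, 0, 0, 0, -0.03, 0.03, -1], [0, 0, 0, 0, -0.03, 0.03, -1], [0, 0, 0, 0, -0.03, 0.03, -1], [0, 0, 0, 0, -0.01, 0.03, -1], [0, 0, 0, 0, 0, 0, -1]],
])

```text
clock: 45.5
tcp_pos: [0.3022, -0.5453, 0.2508]
orientation: [-54.6, 89.3, -139.7]
force: [-0.6, 0.2, 0.1]
opening: -0.004
```

```bash
python3 meas.py
python3 - <<'E'
from m import *
for n in('scene','top'):
    c=cam(n); save(c,n+'40.png'); P=cloud(c);hsv,z,ok=objs(c,P);H,S,V=hsv[...,0],hsv[...,1],hsv[...,2]
    tip=ok&(P[...,1]<-.25)&(P[...,1]>-.5)&(P[...,0]>.4)&(z>.1)&((H<8)|(H>172))&(S>120); print('tip',P[tip].mean(0),tip.sum())
print(manip.get_state()['force'])
E
```

```text
top
white [ 0.5625 -0.165 ] rms 0.0034 505
red [ 0.5609 -0.0045] rms 0.0035 592
blue [0.5591 0.1554] rms 0.0022 513
panlid [ 0.5654 -0.1637  0.0532] 147
potlid [ 0.5626 -0.0025  0.0525] 138
bar (array([ 0.5607, -0.0023]), 56, 13, -5.3, 173)
handle ang 8.56 y at .443 -0.183 x 0.399 0.498 215
scene
white [ 0.5637 -0.1589] rms 0.0031 423
red [0.5616 0.0009] rms 0.004 561
blue [0.5598 0.1605] rms 0.0023 534
panlid [ 0.5652 -0.1621  0.053 ] 124
potlid [ 0.5618 -0.0014  0.0527] 125
bar (array([ 0.5616, -0.0016]), 59, 16, -3.7, 155)
handle ang 9.82 y at .443 -0.182 x 0.396 0.499 226
tip [ 0.529891   -0.39472669  0.14322117] 75
tip [ 0.52613497 -0.39563879  0.14848245] 99
[ 0.4089773   0.16483043 -0.04421591]
```

View pics/scene40.png

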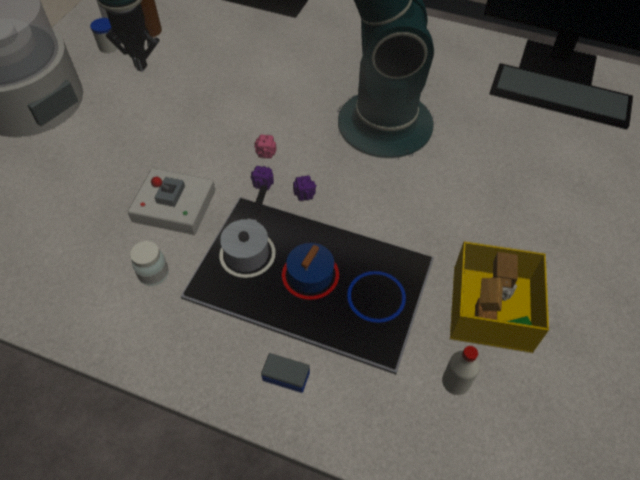

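View pics/top40.png

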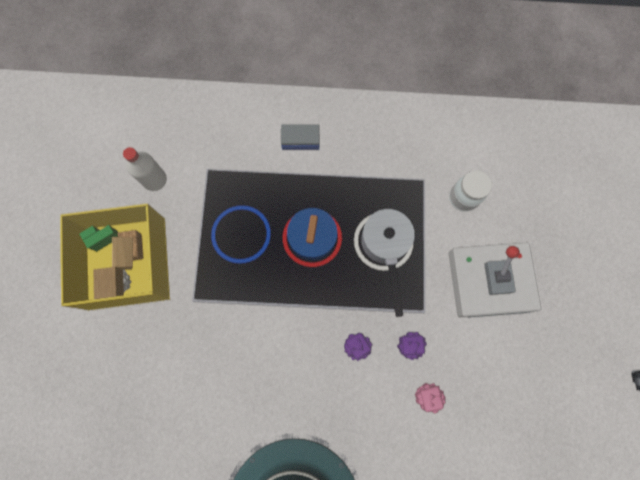

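```bash
python3 -c "
from bench import manip
print(manip.hand_in())"
```

```text
the job is handed in; nothing more can be done
None
```

I did all five steps in the order asked and handed the job in at about 46 s of the 210 s allowed; it reported no verdict.

- **Lever off:** I pulled it back to its stop. The push force rose to 41 N and the tip had moved about 75 mm, which matches the full swing.
- **Debris:** Five pieces were there: one white ball, cork, wood, sleeve and foam. All five show inside the tub in the last top picture, and the plate is clear. There was no second white ball, and I left the pink and purple look-alikes alone.
- **Saucepan:** I slid it by the handle to the white ring. It was 3–4 mm off centre, so I regripped it and nudged it.
- **Pot:** I slid it by its bar to the red ring.
- **Lever on:** I pushed it over until it hit the stop at 54 N. The tip ended where it stood at the start, to within 1 mm.

**Centring:** the last checks gave these offsets from the ring centres:

| Camera | Saucepan | Pot |
|---|---|---|
| Wrist | 2 mm | 1 mm |
| Scene | 3.5 mm | 2.5 mm |
| Top | 3 mm | 2.5 mm |

The scene and top cameras disagree by about 4–6 mm on where the rings lie in y. I relied mostly on the wrist camera, whose two saucepan views before the nudge agreed.

**Handle pressed down:** while gripping the saucepan's handle, the gripper pressed it down with up to about 18 N for about 0.3 s. That may have tipped the pan by a degree or two. I eased off before sliding, and the lid then measured level.

The wash bottle, jar and slide box look unmoved in the final pictures. I saw no knock to any piece and no grip slip.

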